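# Refit the belt pulleys of an antenna rotator drive

## Task

Open the clear guard of the antenna rotator drive all the way and fit every belt pulley lying on the bench: each large one on either of the two inner spindles, each small one on either of the two outer spindles. Press each pulley lightly and turn it until its square bore finds the square of the spindle and it drops fully home, hub up. Then lower the guard gently until it is fully shut, and leave the other things on the bench alone.

Things in the scene. Friction and masses are not known exactly. Their poses are not given: they have to be found in the camera images.
- drive: The rotator drive, fixed: base plate 210 (x) by 380 (y) by 12 mm, four spindles at its x = 0, y = 127.5, 42.5, -42.5, -127.5 mm. Origin on the bench midway in the row; x points from the robot's side to the hinge side, z up. Posts: 14 mm square, 70 mm high at x = -68, y = +-176 mm; hinge posts, 78 mm high, at x = 95, y = +-176 mm. Motor behind, x 115 to 170 mm, 60 mm high.
- guard (a joint): Angle (rad) of the clear guard, a flat frame 370 mm wide, 165 mm deep, 10 mm thick: 0 shut, level on its front posts 80 mm above the bench, over all spindles; grows as its front edge rises; 1.7 at the open stop, leaning back. It starts shut or a little ajar. Stiff hinge (0.6 N m): it stays where it is left; mass 0.4 kg. A pulley not fully home keeps it from shutting.
- guard_bar (a point): Middle of the guard's handle: a black round bar, 12 mm in diameter, 110 mm clear between its two arms, parallel to the drive's y, 218 mm from the hinge axis, 40 mm clear of the guard's front edge, so a finger fits between. x points from the bar to the hinge axis, y along the bar; it turns with the guard.
- guard_hinge (a point): Middle of the guard's hinge axis, which runs along y of the drive, 80 mm above the bench and 95 mm behind the row of spindles.
- seat_outer_left (a point): Outer left (drive's +y) spindle, for a small pulley: centre of its boss (32 mm wide, top 20 mm above the bench), on which a pulley's underside rests when fully home. Axes parallel to the drive's. Above this point the spindle is an 18 x 18 mm square up to 16 mm, then a round nose, 17 mm wide up to 24 mm and tapering to 9 mm at the tip at 30 mm. The nose enters a bore at any angle.
- seat_inner_left (a point): Inner left spindle, for a large pulley; same shape and point. Each square stands at its own unknown angle about z: visible from above, not reported. A pulley set on the nose rests on the square's corners, 16 mm too high, until it is turned to agree within about 6 degrees (repeats every 90) and drops. A quarter turn pressed with 5 to 15 N always finds it.
- seat_outer_right (a point): Outer right (drive's -y) spindle, for a small pulley; same shape and point.
- seat_inner_right (a point): Inner right spindle, for a large pulley; same shape and point. A stiff brake (0.5 N m) in the drive holds every spindle's angle while a pulley is turned on it under light pressure.
- pulley_large_1: A large belt pulley. Aluminium, lies hub up: toothed wheel of 72 mm diameter, 16 mm high, with a square hub 30 x 30 mm rising to 42 mm. A square bore 20 x 20 mm runs right through, its sides parallel to the hub's. Origin: centre of the underside; z up along the bore, x and y square to the hub's faces. About 160 g. May be absent.
- pulley_large_2: The other large belt pulley, alike. Aluminium, lies hub up: toothed wheel of 72 mm diameter, 16 mm high, with a square hub 30 x 30 mm rising to 42 mm. A square bore 20 x 20 mm runs right through, its sides parallel to the hub's. Origin: centre of the underside; z up along the bore, x and y square to the hub's faces. About 160 g. May be absent.
- pulley_small_1: A small belt pulley. Aluminium, lies hub up: toothed wheel of 50 mm diameter, 16 mm high, with a square hub 30 x 30 mm rising to 42 mm. A square bore 20 x 20 mm runs right through, its sides parallel to the hub's. Origin: centre of the underside; z up along the bore, x and y square to the hub's faces. About 90 g. May be absent.
- pulley_small_2: The other small belt pulley, alike. Aluminium, lies hub up: toothed wheel of 50 mm diameter, 16 mm high, with a square hub 30 x 30 mm rising to 42 mm. A square bore 20 x 20 mm runs right through, its sides parallel to the hub's. Origin: centre of the underside; z up along the bore, x and y square to the hub's faces. About 90 g. May be absent.
- grease_jar: White jar, 44 mm in diameter, 50 mm high, origin at its underside; to be left alone.
- screwdriver: Screwdriver 170 mm long, lying along its x; to be left alone.
- spanner: Steel spanner 160 mm long, lying along its x; to be left alone.
- tape_roll: Roll of black tape, 90 mm in diameter, 19 mm high; to be left alone.
- multimeter: Grey multimeter 155 x 78 x 35 mm, long along its x; to be left alone.
- remote: Black remote control 160 x 45 x 18 mm, long along its x; to be left alone.
Not all that is in view belongs to the job. What is shaped like the pulley_small_1 but black is not meant.

How it is judged:
By the outcome, as a careful person would: the job done as asked, in the order asked, and still so for the second after the job is handed in, with the robot touching nothing.
Of pulley_large_1, pulley_large_2, pulley_small_1, pulley_small_2 only 3 to 4 are there at a start; the rules pass over those that are not, and their reading is None.
At some moment in a run one of pulley_large_1, pulley_large_2, pulley_small_1, pulley_small_2 may be knocked a few centimetres aside while the robot is not near it.
Once in a run the grip may slacken for a moment while it holds something.
It also fails if it takes over 210 s, if anything falls off the work surface, if the arm or the gripper's body presses on something with over 40 N, if the wrist force passes 120 N, or if a joint passes its speed limit or range.

## Robot

A 7-joint arm with a two-finger parallel gripper is mounted at the origin on the work surface. World frame = base frame: x ahead of the robot, y to its left, z up, the work surface at z = 0. Lengths are in m, angles in rad, forces in N, time in s.
With the tool pointing down it reaches from about 0.4 to 0.875 m from the base axis. Payload 19.3 kg.
Tool frame: the origin (TCP) lies between the finger pads; the fingertips stand bot.tcp_to_tips ahead of it and the grasp point (between the pads) lies 3 mm ahead of it (bot.tcp_to_tips is the distance from the TCP to the fingertips, in m); x points along the fingers, y is the direction in which the jaws open and shut, and the axes are right-handed (so a half turn about x gives the same grasp; the last joint's range is limited). The gripper opens to 85 mm and grips with 20 to 120 N. Pads are 22 mm wide; open, the fingers measure 114 mm over their backs; the gripper's body (76 mm by 85 mm) begins 54 mm behind the grasp point. The pads swing forward as they close: fully open they stand 13 mm farther back than shut.
Start: joints at [-1.286, 0.521, -0.036, 1.599, 0.021, 1.021, -0.113], TCP at [0.217, 0.586, 0.253] pointing down, gripper open.
Joint ranges: [-2.91, 2.91], [-0.3, 2.13], [-1.5, 1.42], [0.17, 2.43], [-1.26, 4.41], [0.16, 1.93], [-2.52, 2.52]. Speed limits (rad/s): [1.89, 1.89, 2.39, 2.39, 3.01, 3.01, 3.01].

## Interface

Orientations are given as [roll, pitch, yaw] about the fixed x, y, z axes, in that order (R = Rz(yaw) Ry(pitch) Rx(roll)).
In Python, from workcell import bot, eyes gives the robot as it stands. The module is installed in compiled form; this text tells all that it offers.
- The arm moves only by the tool step_arm, never from a script. Its argument "targets" is a list that holds one entry, the list of rows, each a list of 7 numbers: the shift along the tool's x, y, z in cm, then the turn, a rotation vector about the tool's x, y, z in rad, then the opening, from 0 (shut) to 1 (fully open). A call has 1 to 10 rows; each row is the pose to reach, as a shift and turn from the pose measured when the call began, along the tool's axes at that moment; what a row does not reach only later rows make up. A row lasts 1/10 s, in which the tool goes at most 50 mm and 8.59 degrees, less where a joint would pass 70% of its speed; a pose out of reach is approached as far as the arm can. A call with a gripper value outside its range is refused whole. The fingers move at their own pace and stop on an object; "grip_force" is the grip in N (left out, the last holds). Time passes only in rows, so rows that repeat a pose let the fingers close. It gives the time, the measured TCP pose, the force and the opening at its end, in the units of the state.
- bot.observe(): the state, without advancing time (a new reading comes with each control period).
- eyes.grab_frame(name): name is "scene" or "top" or "wrist"; returns the picture (480x640x3 uint8, red, green, blue); there is no depth.
- eyes.get_calibration(name): a dict with "fx", "fy", "cx", "cy" (pixels), "camera_from_world" (4x4, takes a point from world to camera coordinates); the wrist camera has in their place "hand_eye" (4x4, takes a point from camera to tool coordinates, whose origin is the TCP and whose axes are the tool frame's). Camera axes: x right, y down, z forward; pixel columns grow to the right and rows downward; lengths in m; the calibration is good to about 2 mm. The wrist camera is an equidistant fisheye: a pixel r from the principal point sees the ray r / f radians off the axis. A picture is of the moment at which its call begins: read the wrist's pose just before it. get_calibration takes no time and is no camera call.
- bot.job_done(): hands the job in, once; it reports no verdict.
The state is a dict: "clock": time; "qpos": joint angles; "qd": joint speeds; "joint_efforts": joint torques, N m; "position": TCP position; "tool_rot": TCP orientation; "force": force on the tool from outside, world axes, zero at the start; "moment": the same for the moment, N m; "grip_width": finger opening in m.
Only numpy, scipy, OpenCV 4.12 (cv2) and the standard library are available. Lean on these libraries where they do the work, as an engineer would, in place of code of your own. Each camera call takes 0.05 s, during which the arm holds its last target.

## Working session

There is one attempt and no reset: what is moved stays moved. The work goes in short steps, Python scripts to look and compute and a tool call to move; the robot and the scene stay as the last step left them, time stands still between calls to the robot, and variables do not carry over. Pictures are saved under pics/ and viewed, and the job is handed in when it is done.

Besides the shell and the picture viewer there is one more tool, called after "Call:" as name(argument=value, ...), one argument or row to a line, values as JSON. step_arm: Moves the arm, as the interface text tells. Its arguments: {"type":"object","properties":{"targets":{"type":"array","items":{"type":"array","items":{"type":"array","items":{"type":"number"}}}},"grip_force":{"type":"number"}},"required":["targets"]}

```bash
mkdir -p pics; ls; python3 - <<'E'
from workcell import bot, eyes
import cv2, numpy as np
s=bot.observe()
print({k:np.round(v,3) for k,v in s.items()}, bot.tcp_to_tips)
for n in ["scene","top","wrist"]:
    c=eyes.get_calibration(n); print(n,{k:np.round(v,4).tolist() for k,v in c.items()})
    im=eyes.grab_frame(n); cv2.imwrite(f"pics/{n}0.png",im[:,:,::-1])
E
```

```text
pics
{'clock': np.float64(0.0), 'qpos': array([-1.286,  0.522, -0.036,  1.6  ,  0.021,  1.021, -0.113]), 'qd': array([ 0.   ,  0.001, -0.001, -0.   ,  0.001,  0.001, -0.002]), 'joint_efforts': array([ 0.0000e+00, -9.2711e+01,  1.9800e+00, -3.6994e+01,  1.8000e-02,
        8.0000e-03, -0.0000e+00]), 'position': array([0.217, 0.586, 0.253]), 'tool_rot': array([-1.514,  1.57 , -1.868]), 'force': array([ 0.09 , -0.465, -0.123]), 'moment': array([-0.013,  0.008,  0.028]), 'grip_width': np.float64(0.085)} 0.022
scene {'fx': 470.6387, 'fy': 470.6387, 'cx': 320.3653, 'cy': 244.0211, 'camera_from_world': [[0.23, 0.9731, 0.0133, -0.1848], [0.768, -0.1731, -0.6167, -0.3638], [-0.5978, 0.1521, -0.7871, 1.42], [0.0, 0.0, 0.0, 1.0]]}
top {'fx': 553.1008, 'fy': 553.1008, 'cx': 316.8852, 'cy': 239.0103, 'camera_from_world': [[0.0029, -1.0, -0.0015, 0.0322], [-0.9818, -0.0026, -0.19, 0.5465], [0.19, 0.002, -0.9818, 1.1136], [0.0, 0.0, 0.0, 1.0]]}
wrist {'fx': 371.6483, 'fy': 371.6483, 'cx': 317.0498, 'cy': 239.6252, 'hand_eye': [[0.0003, -0.3114, 0.9503, -0.1205], [1.0, -0.0004, -0.0005, -0.0002], [0.0005, 0.9503, 0.3114, -0.0809], [0.0, 0.0, 0.0, 1.0]]}
```

View pics/top0.png

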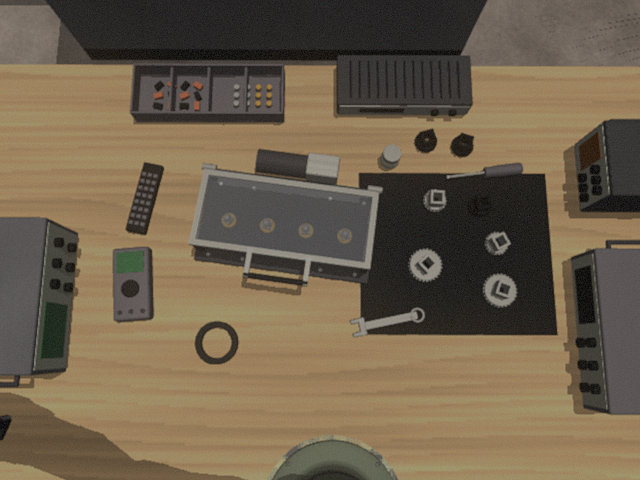

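View pics/scene0.png

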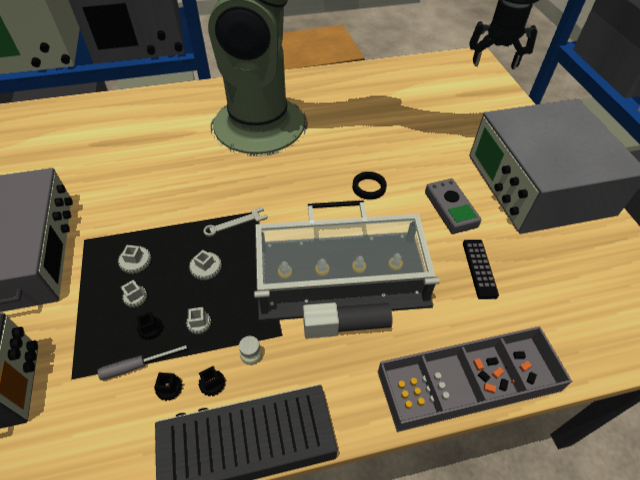

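View pics/wrist0.png

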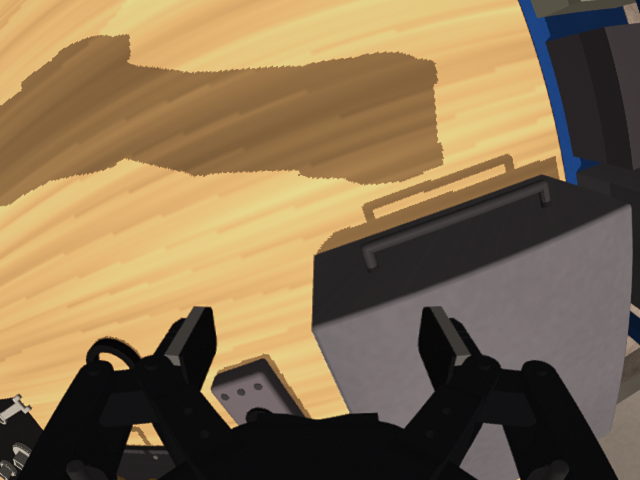

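```bash
cat > h.py <<'E'
from workcell import bot, eyes
import cv2, numpy as np
from scipy.spatial.transform import Rotation as R
def ray(name,u,v,st=None):
    c=eyes.get_calibration(name)
    x=(u-c["cx"])/c["fx"]; y=(v-c["cy"])/c["fy"]
    if name=="wrist":
        r=np.hypot(x,y); d=np.array([np.sin(r)*x/max(r,1e-9),np.sin(r)*y/max(r,1e-9),np.cos(r)])
        he=np.array(c["hand_eye"]); Rt=R.from_euler("xyz",st["tool_rot"]).as_matrix()
        return np.array(st["position"])+Rt@he[:3,3], Rt@he[:3,:3]@d
    T=np.array(c["camera_from_world"]); Rm=T[:3,:3]
    return -Rm.T@T[:3,3], Rm.T@np.array([x,y,1.])
def onz(name,u,v,z,st=None):
    o,d=ray(name,u,v,st); return o+d*(z-o[2])/d[2]
def proj(name,p,st=None):
    c=eyes.get_calibration(name); p=np.array(p,float)
    if name=="wrist":
        he=np.array(c["hand_eye"]); Rt=R.from_euler("xyz",st["tool_rot"]).as_matrix()
        q=he[:3,:3].T@(Rt.T@(p-np.array(st["position"]))-he[:3,3])
        r=np.arctan2(np.hypot(q[0],q[1]),q[2]); n=np.hypot(q[0],q[1])
        return np.array([c["cx"]+c["fx"]*r*q[0]/n,c["cy"]+c["fy"]*r*q[1]/n])
    T=np.array(c["camera_from_world"]); q=T[:3,:3]@p+T[:3,3]
    return np.array([c["cx"]+c["fx"]*q[0]/q[2],c["cy"]+c["fy"]*q[1]/q[2]])
def tri(u1,u2):
    o1,d1=ray("top",*u1);o2,d2=ray("scene",*u2)
    A=np.stack([d1,-d2],1); t=np.linalg.lstsq(A,o2-o1,rcond=None)[0]
    a,b=o1+t[0]*d1,o2+t[1]*d2
    return (a+b)/2,np.linalg.norm(a-b)
def grab(n,tag):
    st=bot.observe(); im=eyes.grab_frame(n)[:,:,::-1].copy(); cv2.imwrite(f"pics/{n}_{tag}.png",im); return im,st
def crop(im,x0,y0,x1,y1,k,tag):
    c=cv2.resize(im[y0:y1,x0:x1],None,fx=k,fy=k,interpolation=cv2.INTER_CUBIC)
    c=np.clip(c.astype(float)*1.3,0,255).astype(np.uint8)
    cv2.imwrite(f"pics/{tag}.png",c)
E
python3 - <<'E'
from h import *
im=cv2.imread("pics/top0.png")
crop(im,180,140,400,300,3.6,"c_drive"); crop(im,355,165,560,335,3.8,"c_pul")
im=cv2.imread("pics/scene0.png"); crop(im,240,190,450,340,3.8,"c_sdrive")
E
```

```text
(no output)
```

View pics/c_drive.png

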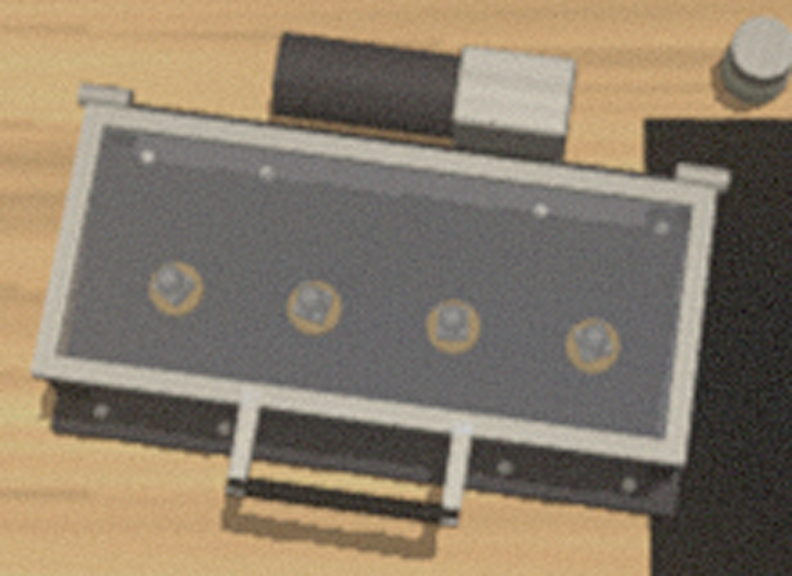

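View pics/c_pul.png

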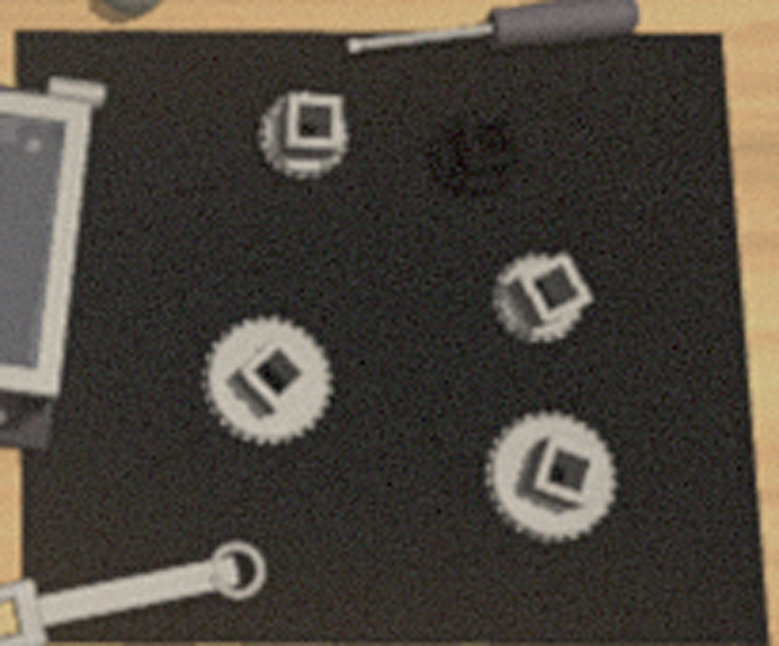

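View pics/c_sdrive.png

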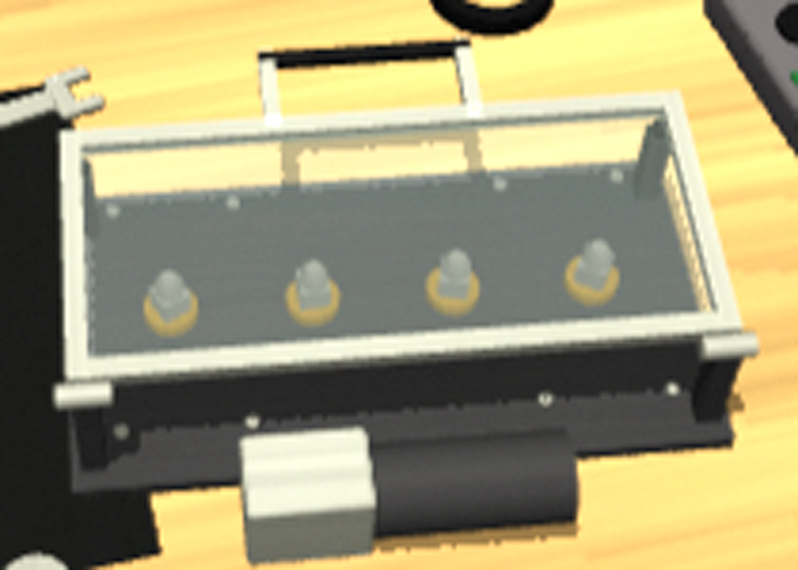

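```bash
python3 - <<'E'
from h import *
P=[]
for u in [(176,288),(314,306),(453,325),(593,345)]:
    p=onz("top",u[0]/3.6+180,u[1]/3.6+140,0.02); P.append(p); print(p.round(4))
for u in [(171,310),(313,298),(453,288),(592,279)]:
    print("scene",onz("scene",u[0]/3.8+240,u[1]/3.8+190,0.02).round(4))
P=np.array(P); y=np.array([.1275,.0425,-.0425,-.1275])
c=P.mean(0); d=(y@ (P-c))/(y@y); print("c",c,"ydir",d,"yaw",np.degrees(np.arctan2(-d[0],d[1])))
f=lambda u,o,k:(u[0]/k+o[0],u[1]/k+o[1])
for a,b in [((237,487),(470,45)),((452,516),(262,57))]:
    print("bar",tri(f(a,(180,140),3.6),f(b,(240,190),3.8)))
for a,b in [((343,501),(366,51)),]:
    print("bar",tri(f(a,(180,140),3.6),f(b,(240,190),3.8)))
for n,u in dict(large1=(315-48,380),large2=(551,477),small1=(304,134),small2=(543,297)).items():
    q=f(u,(355,165),3.8); print(n,q,onz("top",*q,0.008).round(4))
for n,u in dict(large1=(275,373),large2=(565,470),small1=(315,121),small2=(558,285)).items():
    q=f(u,(355,165),3.8); print(n,"hub",q,onz("top",*q,0.042).round(4))
E
```

```text
[0.5945 0.2259 0.02  ]
[0.5835 0.142  0.02  ]
[0.572  0.0578 0.02  ]
[ 0.5599 -0.0267  0.02  ]
scene [ 0.5649 -0.026   0.02  ]
scene [0.5751 0.0584 0.02  ]
scene [0.5865 0.1422 0.02  ]
scene [0.5987 0.2261 0.02  ]
c [0.57746272 0.0997877  0.02      ] ydir [0.13562221 0.99057063 0.        ] yaw -7.7960773941722294
bar (array([0.46433601, 0.17886606, 0.09651905]), np.float64(0.006626372740510505))
bar (array([0.44759045, 0.055826  , 0.09760445]), np.float64(0.00016431764924533244))
bar (array([0.45605447, 0.11755533, 0.09719941]), np.float64(0.002217752097657086))
large1 (425.2631578947369, 265.0) [ 0.4982 -0.2015  0.008 ]
large2 (500.0, 290.5263157894737) [ 0.4432 -0.3603  0.008 ]
small1 (435.0, 200.26315789473685) [ 0.6433 -0.2281  0.008 ]
small2 (497.89473684210526, 243.1578947368421) [ 0.5468 -0.3619  0.008 ]
large1 hub (427.36842105263156, 263.1578947368421) [ 0.4972 -0.1994  0.042 ]
large2 hub (503.68421052631584, 288.6842105263158) [ 0.4437 -0.357   0.042 ]
small1 hub (437.89473684210526, 196.8421052631579) [ 0.6418 -0.2272  0.042 ]
small2 hub (501.8421052631579, 240.0) [ 0.5473 -0.3594  0.042 ]
```

```bash
cat >> h.py <<'E'
def Rdown(phi):
    c,s=np.cos(phi),np.sin(phi)
    return np.stack([[0,0,-1],[c,s,0],[s,-c,0]],1).astype(float)
def Rtilt(phi,tilt):  # tilt about jaw axis? not used
    return Rdown(phi)
def go(p,phi=None,Rm=None,mod=np.pi,pr=True):
    """shift (cm) and rotvec in tool axes to reach TCP p (world) with jaw angle phi(deg)"""
    st=bot.observe(); R0=R.from_euler("xyz",st["tool_rot"]).as_matrix(); p0=np.array(st["position"])
    best=None
    if Rm is not None: best=R.from_matrix(R0.T@Rm).as_rotvec()
    else:
        for k in range(-3,4):
            rv=R.from_matrix(R0.T@Rdown(np.radians(phi)+k*mod)).as_rotvec()
            if best is None or np.linalg.norm(rv)<np.linalg.norm(best): best=rv
    d=R0.T@(np.array(p)-p0)*100
    if pr: print("row",d.round(2).tolist(),best.round(3).tolist(),"turn deg",np.degrees(np.linalg.norm(best)).round(1))
    return d,best
def jaw():
    st=bot.observe(); M=R.from_euler("xyz",st["tool_rot"]).as_matrix(); return np.degrees(np.arctan2(M[1,1],M[0,1])),M
E
python3 - <<'E'
from h import *
print(jaw())
go((.456,.118,.20),-7.8)
go((.456,.118,.20),172.2,mod=2*np.pi)
E
```

```text
(np.float64(69.66651507128704), array([[-2.34641071e-04,  3.47483593e-01,  9.37686034e-01],
       [-8.08159296e-04,  9.37685687e-01, -3.47483667e-01],
       [-9.99999646e-01, -8.39333625e-04,  6.08025218e-05]]))
row [5.32, -35.56, 38.66] [1.352, 0.001, 0.001] turn deg 77.5
row [5.32, -35.56, 38.66] [-1.79, -0.001, 0.001] turn deg 102.5
```

Call:
step_arm(
  targets=[
    [[5.3,-35.5,38.7,1.35,0,0,0.5],[5.3,-35.5,38.7,1.35,0,0,0.5],[5.3,-35.5,38.7,1.35,0,0,0.5],[5.3,-35.5,38.7,1.35,0,0,0.5],[5.3,-35.5,38.7,1.35,0,0,0.5],[5.3,-35.5,38.7,1.35,0,0,0.5],[5.3,-35.5,38.7,1.35,0,0,0.5],[5.3,-35.5,38.7,1.35,0,0,0.5],[5.3,-35.5,38.7,1.35,0,0,0.5],[5.3,-35.5,38.7,1.35,0,0,0.5]],
  ],
)

```text
clock: 1.15
position: [0.4444, 0.1416, 0.2029]
tool_rot: [0.128, 1.57, -1.582]
force: [1.6, 1.2, 0.5]
grip_width: 0.0429
```

```bash
python3 - <<'E'
from h import *
go((.456,.118,.10),-7.8)
E
```

```text
row [10.29, 1.48, 2.17] [-0.003, 0.001, -0.0] turn deg 0.2
```

Call:
step_arm(
  targets=[
    [[2,1.5,2.2,0,0,0,0.47],[2,1.5,2.2,0,0,0,0.47],[2,1.5,2.2,0,0,0,0.47],[2,1.5,2.2,0,0,0,0.47]],
  ],
)

```text
clock: 1.55
position: [0.456, 0.1187, 0.1832]
tool_rot: [0.596, 1.57, -1.113]
force: [0.7, -0.6, -1.1]
grip_width: 0.0404
```

```bash
python3 - <<'E'
from h import *
im,st=grab("wrist","bar"); print(st["position"])
go((.456,.118,.10),-7.8)
E
```

```text
[0.45601305 0.11870473 0.18320889]
row [8.33, 0.01, 0.08] [-0.002, 0.0, -0.0] turn deg 0.1
```

View pics/wrist_bar.png

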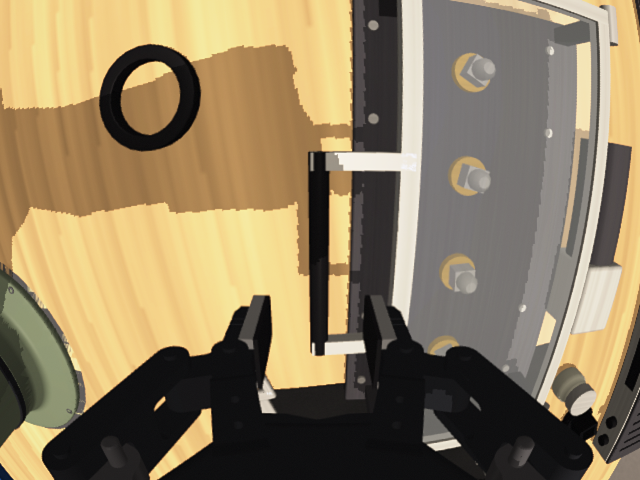

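```bash
python3 - <<'E'
from h import *
st=bot.observe()
for a in (-.055,0,.055): print(proj("wrist",(.456+a*.136,.118+a*.99,.097),st))
for v in (160,250,345): print(onz("wrist",318.5,v,.097,st))
E
```

```text
[318.92701557 337.6026915 ]
[318.96620332 260.10375194]
[318.94007623 167.84416581]
[0.46384296 0.17686309 0.097     ]
[0.45659906 0.12439011 0.097     ]
[0.44743105 0.05767815 0.097     ]
```

Good agreement with the bar. Descend and grip.

Call:
step_arm(
  targets=[
    [[4,0,0.1,0,0,0,0.47],[8.3,0,0.1,0,0,0,0.47],[8.3,0,0.1,0,0,0,0.47],[8.3,0,0.1,0,0,0,0.47],[8.3,0,0.1,0,0,0,0],[8.3,0,0.1,0,0,0,0],[8.3,0,0.1,0,0,0,0],[8.3,0,0.1,0,0,0,0]],
  ],
  grip_force=25,
)

```text
clock: 2.4
position: [0.4568, 0.1184, 0.1012]
tool_rot: [1.998, 1.568, 0.29]
force: [4.1, 2.7, 0.4]
grip_width: 0.0114
```

Call:
step_arm(
  targets=[
    [[-2.1,0.3,0,0,0,0,0],[-4.2,0.8,0,0,0,0,0],[-6.3,1.5,0,0,0,0,0],[-8.3,2.4,0,0,0,0,0],[-10.1,3.5,0,0,0,0,0],[-11.9,4.8,0,0,0,0,0],[-13.5,6.2,0,0,0,0,0],[-15,7.8,0,0,0,0,0],[-16.3,9.6,0,0,0,0,0],[-17.4,11.5,0,0,0,0,0]],
  ],
)

```text
clock: 3.4
position: [0.5683, 0.1033, 0.2776]
tool_rot: [-2.456, 1.567, 2.12]
force: [-17.4, 4.1, 23.1]
grip_width: 0.0106
```

```bash
python3 - <<'E'
from h import *
st=bot.observe(); print(st["force"],st["grip_width"])
xd=np.array([.991,-.136,0]);H=np.array([.673,.087,.08])
v=st["position"]-H-[0,0,.003]; print("theta",np.arctan2(v[2],-v@xd),"r",np.hypot(v[2],v@xd))
for t in np.arange(1.18,1.72,.1).tolist()+[1.7,1.72]: go(H+.218*(-np.cos(t)*xd+[0,0,np.sin(t)])+[0,0,.003],-7.8)
grab("top","open1")
E
```

```text
[-17.35406464   4.11016723  23.14534155] 0.010644832834749577
theta 1.072117230066867 r 0.22160303863119518
row [-0.7, 2.29, 0.19] [-0.0, -0.003, 0.002] turn deg 0.2
row [-1.43, 4.34, 0.18] [-0.0, -0.003, 0.002] turn deg 0.2
row [-1.96, 6.46, 0.18] [-0.0, -0.003, 0.002] turn deg 0.2
row [-2.27, 8.61, 0.18] [-0.0, -0.003, 0.002] turn deg 0.2
row [-2.36, 10.79, 0.18] [-0.0, -0.003, 0.002] turn deg 0.2
row [-2.24, 12.97, 0.18] [-0.0, -0.003, 0.002] turn deg 0.2
row [-2.19, 13.4, 0.18] [-0.0, -0.003, 0.002] turn deg 0.2
row [-2.13, 13.83, 0.18] [-0.0, -0.003, 0.002] turn deg 0.2
```

View pics/top_open1.png

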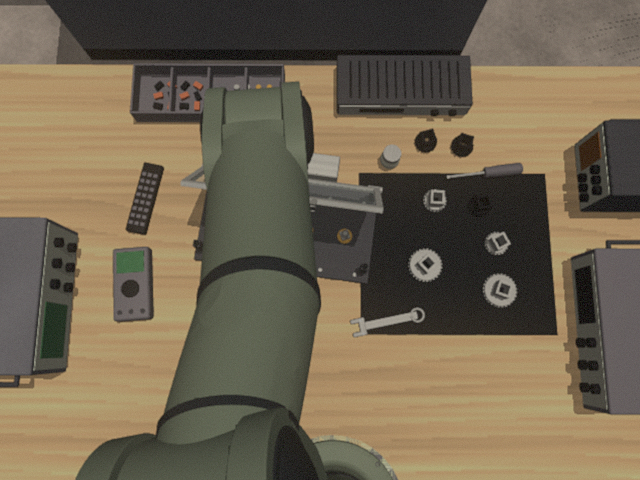

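Call:
step_arm(
  targets=[
    [[-1.1,2.3,0.1,0,0,0,0],[-1.8,4.3,0.1,0,0,0,0],[-2.4,6.5,0.1,0,0,0,0],[-2.6,8.6,0.1,0,0,0,0],[-2.7,10.8,0.1,0,0,0,0],[-2.6,12.4,0.1,0,0,0,0],[-2.5,13.3,0.1,0,0,0,0],[-2.5,13.5,0.1,0,0,0,0],[-2.5,13.6,0.1,0,0,0,0],[-2.5,13.6,0.1,0,0,0,0]],
  ],
)

```text
clock: 4.45
position: [0.7018, 0.0845, 0.3049]
tool_rot: [-2.036, 1.561, 2.54]
force: [-34.5, 6.1, 22.1]
grip_width: 0.0117
```

```bash
python3 - <<'E'
from h import *
st=bot.observe(); print(st["position"],st["force"],st["grip_width"])
xd=np.array([.991,-.136,0]);H=np.array([.673,.087,.08])
v=st["position"]-H-[0,0,.007]; print("theta",np.arctan2(v[2],-v@xd),"r",np.hypot(v[2],v@xd))
grab("scene","open2")
E
```

```text
[0.70181318 0.08447421 0.3048837 ] [-34.47046359   6.05810704  22.08313241] 0.011744466835824516
theta 1.7026542622629603 r 0.21979163769333096
```

View pics/scene_open2.png

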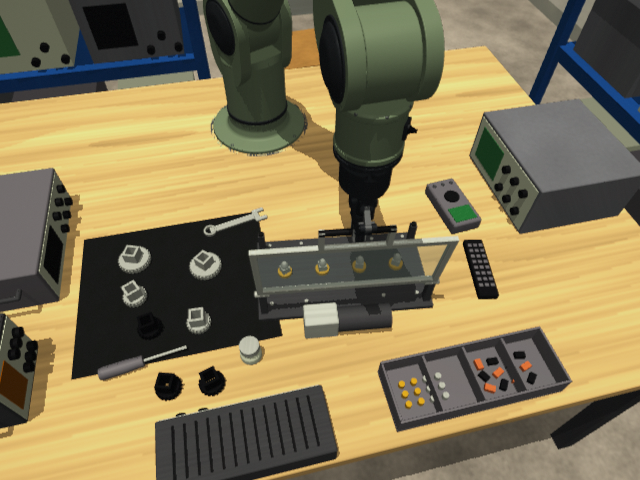

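Call:
step_arm(
  targets=[
    [[-2.0,-0.4,0,0,0,0,0.47],[0,-0.6,0,0,0,0,0.47],[0,-0.6,0,0,0,0,0.47],[-4,-0.6,0,0,0,0,0.47],[-8,-0.6,0,0,0,0,0.47],[-8,-0.6,0,0,0,0,0.47],[-8,-8,0,0,0,0,1],[-8,-13.5,-3,0,0,0,1],[-2,-13.5,-3,0,0,0,1],[3,-13.5,-3,0,0,0,1]],
  ],
)

```text
clock: 5.5
position: [0.5729, 0.1333, 0.2943]
tool_rot: [-2.52, 1.562, 2.058]
force: [2.5, 1.6, -0.6]
grip_width: 0.0854
```

```bash
python3 - <<'E'
from h import *
st=bot.observe(); print(st["position"],st["force"],st["grip_width"])
go((.562,.125,.25),-7.8)
E
```

```text
[0.57285534 0.13328529 0.29432161] [ 2.49594956  1.63108466 -0.5749105 ] 0.08543513680881033
row [4.43, -0.94, 1.0] [0.002, -0.007, 0.005] turn deg 0.5
```

Call:
step_arm(
  targets=[
    [[4.4,-0.9,1,0,-0.007,0.005,1],[4.4,-0.9,1,0,-0.007,0.005,1],[4.4,-0.9,1,0,-0.007,0.005,1],[4.4,-0.9,1,0,-0.007,0.005,1]],
  ],
)

```text
clock: 5.9
position: [0.564, 0.125, 0.2524]
tool_rot: [2.055, 1.568, 0.35]
force: [0.5, -0.0, 0.6]
grip_width: 0.0856
```

```bash
python3 - <<'E'
from h import *
im,st=grab("wrist","row"); print(st["position"])
import json; json.dump({k:np.array(v).tolist() for k,v in st.items()},open("st_row.json","w"))
grab("scene","open3")
E
```

```text
[0.56397697 0.12500643 0.2524298 ]
```

View pics/wrist_row.png

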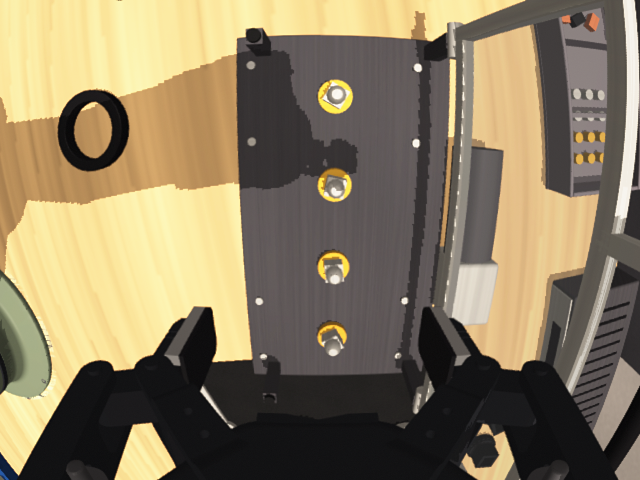

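View pics/scene_open3.png

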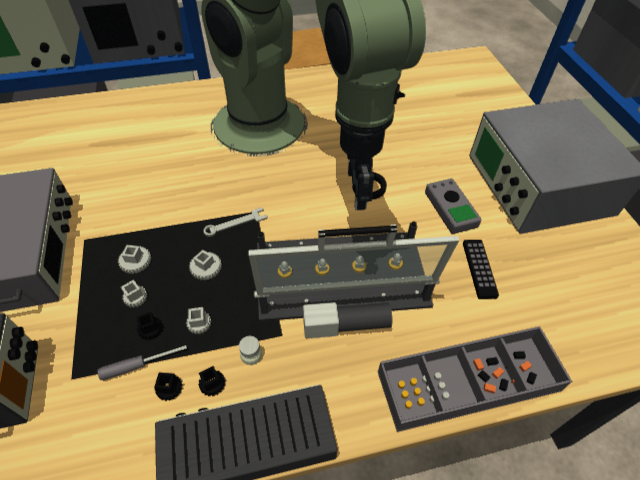

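Guard stands open at its stop; spindles visible at (335,96), (334,185), (333,267), (333,338). Enlarge each.

```bash
python3 - <<'E'
from h import *
im=cv2.imread("pics/wrist_row.png")
t=[]
for v in (96,185,267,338):
    t.append(cv2.resize(im[v-26:v+26,307:363],None,fx=7,fy=7,interpolation=cv2.INTER_CUBIC))
cv2.imwrite("pics/sq.png",np.vstack([np.hstack(t[:2]),np.hstack(t[2:])]))
E
```

```text
(no output)
```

View pics/sq.png

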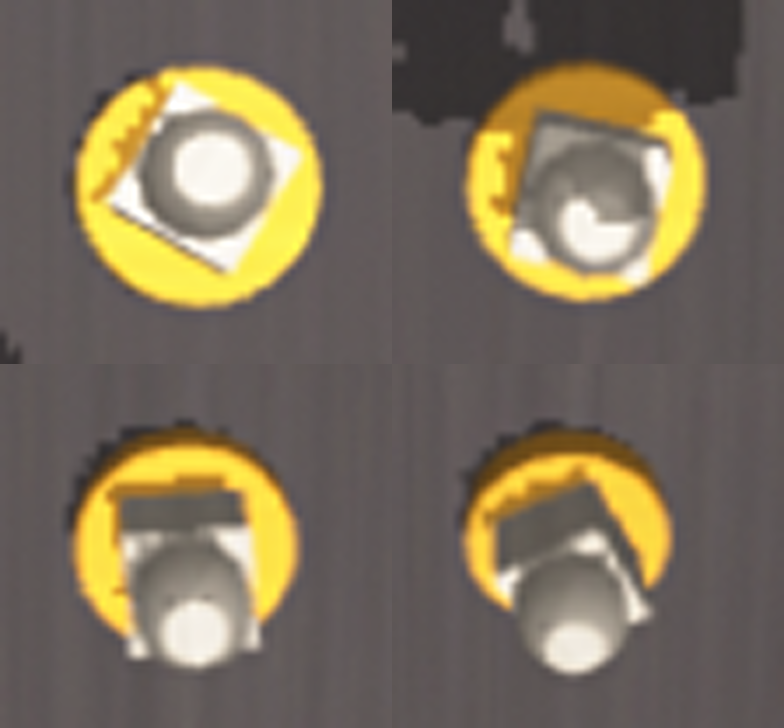

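```bash
python3 - <<'E'
from h import *
import json
st=json.load(open("st_row.json"))
V=(96,185,267,338); O=[(0,0),(392,0),(0,364),(392,364)]
C=[[(175,85),(300,158),(228,270),(110,200)],[(540,116),(668,152),(640,280),(515,240)],[(122,533),(243,528),(258,650),(130,655)],[(497,588),(602,533),(650,615)]]
B=[(199,187),(586,182),(187,546),(568,562)]
P=[]
for i in range(4):
    f=lambda u:(307+(u[0]-O[i][0])/7, V[i]-26+(u[1]-O[i][1])/7)
    w=[onz("wrist",*f(c),.036,st)[:2] for c in C[i]]
    a=[np.degrees(np.arctan2(*(w[k+1]-w[k])[::-1]))%90 for k in range(len(w)-1)]
    b=onz("wrist",*f(B[i]),.02,st)[:2]; P.append(b)
    print(i,b.round(4),"sqc",((w[0]+w[2])/2).round(4),"angles",np.round(a,1),"len",[np.linalg.norm(w[k+1]-w[k]).round(4) for k in range(len(w)-1)])
P=np.array(P); y=np.array([.1275,.0425,-.0425,-.1275]);c=P.mean(0); d=(y@(P-c))/(y@y); print(c,d,np.degrees(np.arctan2(-d[0],d[1])))
E
```

```text
0 [0.5945 0.226 ] sqc [0.594  0.2263] angles [52.  50.6 51.5] len [np.float64(0.0184), np.float64(0.0173), np.float64(0.0175)]
1 [0.583  0.1423] sqc [0.5829 0.1428] angles [66.7 71.  64.4] len [np.float64(0.0174), np.float64(0.0175), np.float64(0.0174)]
2 [0.5717 0.0582] sqc [0.5715 0.0578] angles [84.6  0.2 84.4] len [np.float64(0.0169), np.float64(0.019), np.float64(0.0183)]
3 [ 0.5596 -0.0308] sqc [ 0.5602 -0.0277] angles [24.6 19.2] len [np.float64(0.0189), np.float64(0.0174)]
[0.57719659 0.09893191] [0.13646747 1.00519662] -7.731319317230356
```

```bash
python3 - <<'E'
from h import *
go((.51,-.24,.28),-25)
E
```

```text
row [-2.85, -0.43, 36.89] [0.302, -0.002, -0.002] turn deg 17.3
```

Call:
step_arm(
  targets=[
    [[-2.9,-0.4,5,0,0,0,1],[-2.9,-0.4,36.9,0.3,0,0,1],[-2.9,-0.4,36.9,0.3,0,0,1],[-2.9,-0.4,36.9,0.3,0,0,1],[-2.9,-0.4,36.9,0.3,0,0,1],[-2.9,-0.4,36.9,0.3,0,0,1],[-2.9,-0.4,36.9,0.3,0,0,1],[-2.9,-0.4,36.9,0.3,0,0,1],[-2.9,-0.4,36.9,0.3,0,0,1],[-2.9,-0.4,36.9,0.3,0,0,1]],
  ],
)

```text
clock: 7.0
position: [0.5106, -0.2407, 0.2813]
tool_rot: [2.257, 1.567, 0.25]
force: [-0.0, 0.6, 0.6]
grip_width: 0.0853
```

```bash
python3 - <<'E'
from h import *
im,st=grab("wrist","pul"); print(st["position"])
import json; json.dump({k:np.array(v).tolist() for k,v in st.items()},open("st_pul.json","w"))
E
```

```text
[ 0.5106034  -0.24070088  0.28133137]
```

View pics/wrist_pul.png

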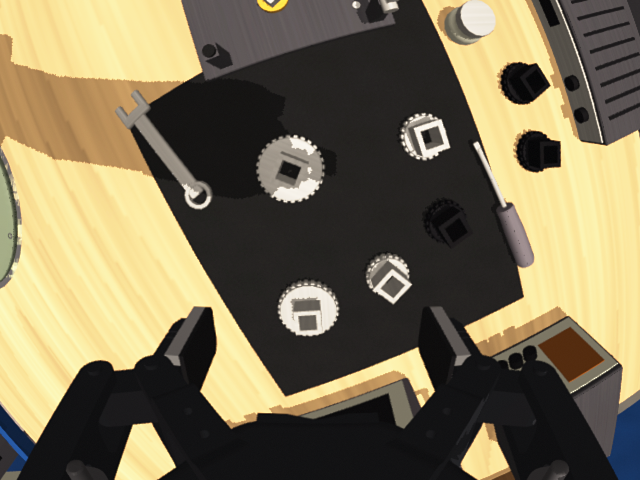

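```bash
python3 - <<'E'
from h import *
im=cv2.imread("pics/wrist_pul.png")
t=[]
for u,v in ((290,168),(308,310),(425,136),(388,277)):
    c=im[v-36:v+36,u-36:u+36].astype(float)
    t.append(cv2.resize(np.clip(c,0,255).astype(np.uint8),None,fx=4,fy=4,interpolation=cv2.INTER_CUBIC))
cv2.imwrite("pics/pq.png",np.vstack([np.hstack(t[:2]),np.hstack(t[2:])]))
E
```

```text
(no output)
```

View pics/pq.png

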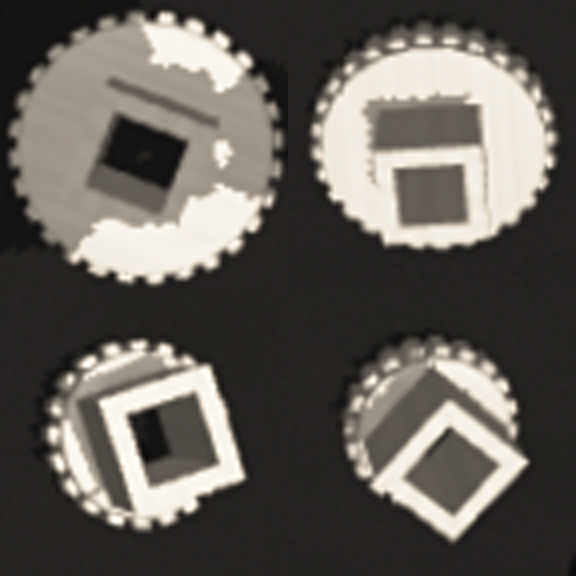

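```bash
python3 - <<'E'
from h import *
import json
st=json.load(open("st_pul.json"))
U=((290,168),(308,310),(425,136),(388,277)); O=[(0,0),(288,0),(0,288),(288,288)]
C=dict(L1=[(122,112),(190,137),(165,210),(88,186)],L2=[(396,166),(467,163),(470,225),(400,227)],S1=[(98,400),(208,366),(245,478),(135,518)],S2=[(452,400),(527,460),(453,540),(375,480)])
for i,(n,c) in enumerate(C.items()):
    w=np.array([onz("wrist",U[i][0]-36+(a-O[i][0])/4,U[i][1]-36+(b-O[i][1])/4,.042,st)[:2] for a,b in c])
    e=np.roll(w,-1,0)-w
    print(n,w.mean(0).round(4),"ang",(np.degrees(np.arctan2(e[:,1],e[:,0]))%90).round(1),"len",np.linalg.norm(e,axis=1).round(4))
E
```

```text
L1 [ 0.499 -0.201] ang [44.1 45.8 46.9 39.5] len [0.0176 0.0191 0.0198 0.0201]
L2 [ 0.4442 -0.3596] ang [67.9 67.4 67.1 67. ] len [0.0197 0.0204 0.0198 0.0201]
S1 [ 0.6421 -0.2273] ang [84.9 87.1 86.8 85.3] len [0.0301 0.0298 0.0311 0.0308]
S2 [ 0.5465 -0.3585] ang [26.3 27.1 25.8 25. ] len [0.0289 0.0306 0.03   0.0303]
```

```bash
python3 - <<'E'
from h import *
go((.4985,-.201,.10),-45.5)
go((.4985,-.201,.042),-45.5)
E
```

```text
row [18.11, -2.79, -2.96] [0.36, -0.003, -0.002] turn deg 20.6
row [23.91, -2.81, -2.94] [0.36, -0.003, -0.002] turn deg 20.6
```

Call:
step_arm(
  targets=[
    [[18.1,-2.8,-3,0.36,-0.003,-0.002,0.7],[18.1,-2.8,-3,0.36,-0.003,-0.002,0.7],[18.1,-2.8,-3,0.36,-0.003,-0.002,0.7],[18.1,-2.8,-3,0.36,-0.003,-0.002,0.7],[18.1,-2.8,-3,0.36,-0.003,-0.002,0.7],[18.1,-2.8,-3,0.36,-0.003,-0.002,0.7],[18.1,-2.8,-3,0.36,-0.003,-0.002,0.7]],
  ],
)

```text
clock: 7.75
position: [0.4999, -0.2011, 0.1022]
tool_rot: [2.102, 1.568, -0.262]
force: [-1.1, 0.5, 0.2]
grip_width: 0.0599
```

```bash
python3 - <<'E'
from h import *
im,st=grab("wrist","a1"); print(st["position"],st["force"])
crop(im,200,200,440,400,3,"a1c")
go((.4985,-.201,.042),-45.5)
E
```

```text
[ 0.49992477 -0.20110584  0.10221929] [-1.10607947  0.54379253  0.20747918]
row [6.02, -0.12, 0.1] [0.001, -0.002, -0.003] turn deg 0.2
```

View pics/a1c.png

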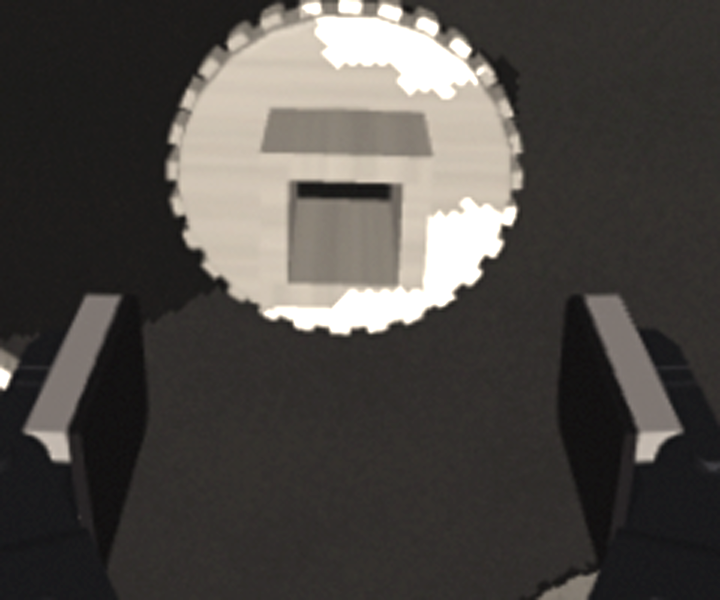

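Call:
step_arm(
  targets=[
    [[3,-0.1,0.1,0,0,0,0.7],[6,-0.1,0.1,0,0,0,0.7],[6,-0.1,0.1,0,0,0,0.7],[6,-0.1,0.1,0,0,0,0.7],[6,-0.1,0.1,0,0,0,0],[6,-0.1,0.1,0,0,0,0],[6,-0.1,0.1,0,0,0,0],[6,-0.1,0.1,0,0,0,0],[6,-0.1,0.1,0,0,0,0]],
  ],
  grip_force=50,
)

```text
clock: 8.7
position: [0.4994, -0.2014, 0.0438]
tool_rot: [2.189, 1.565, -0.176]
force: [-2.3, 1.9, 17.4]
grip_width: 0.0295
```

```bash
python3 - <<'E'
from h import *
st=bot.observe(); print(st["position"],st["force"],st["grip_width"],jaw()[0])
go((.5716,.0575,.14),-5)
E
```

```text
[ 0.4994365  -0.20137812  0.04377334] [-2.2961324   1.92482751 17.37734266] 0.029549615092254983 -45.489347509903936
row [-9.61, -13.36, -23.33] [-0.707, -0.001, -0.005] turn deg 40.5
```

Call:
step_arm(
  targets=[
    [[-5,0,0,0,0,0,0],[-9.6,0,0,0,0,0,0],[-9.6,-13.4,-23.3,-0.71,0,-0.005,0],[-9.6,-13.4,-23.3,-0.71,0,-0.005,0],[-9.6,-13.4,-23.3,-0.71,0,-0.005,0],[-9.6,-13.4,-23.3,-0.71,0,-0.005,0],[-9.6,-13.4,-23.3,-0.71,0,-0.005,0],[-9.6,-13.4,-23.3,-0.71,0,-0.005,0],[-9.6,-13.4,-23.3,-0.71,0,-0.005,0],[-9.6,-13.4,-23.3,-0.71,0,-0.005,0]],
  ],
)

```text
clock: 9.7
position: [0.571, 0.0571, 0.1403]
tool_rot: [2.099, 1.569, 0.444]
force: [0.1, -0.0, -1.6]
grip_width: 0.0286
```

```bash
python3 - <<'E'
from h import *
im,st=grab("wrist","b1"); print(st["position"],st["force"],st["grip_width"],jaw()[0])
go((.5716,.0575,.087),-5)
E
```

```text
[0.5709876  0.05710499 0.14033023] [ 0.09367478 -0.02019748 -1.61583478] 0.028551727389311745 -4.913302396347028
row [5.33, 0.05, -0.11] [0.002, -0.001, -0.001] turn deg 0.1
```

View pics/wrist_b1.png

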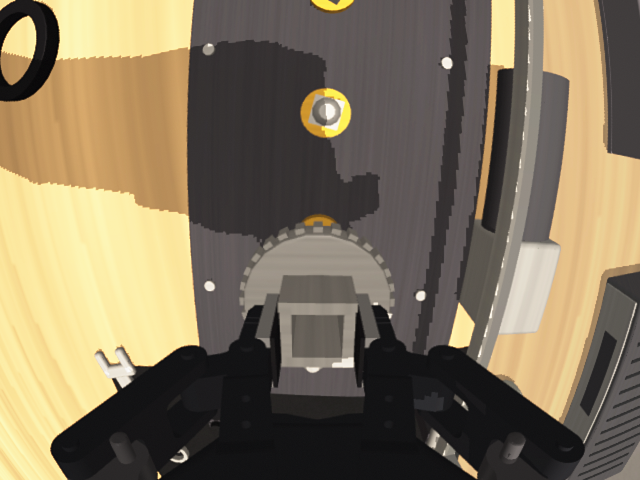

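```bash
python3 - <<'E'
from h import *
st=bot.observe()
im=cv2.imread("pics/wrist_b1.png"); crop(im,240,210,400,400,4,"b1c")
w=[onz("wrist",u,v,st["position"][2]-.0018,st) for u,v in [(291,316),(346,316),(344,357),(293,357)]]
print(np.mean(w,0),np.round(w,4))
print(proj("wrist",(.5716,.0575,.036),st))
E
```

```text
[0.57043248 0.05619296 0.13852334] [[0.5609 0.0667 0.1385]
 [0.5816 0.0649 0.1385]
 [0.5798 0.0457 0.1385]
 [0.5594 0.0475 0.1385]]
[319.36764103 247.12749533]
```

View pics/b1c.png

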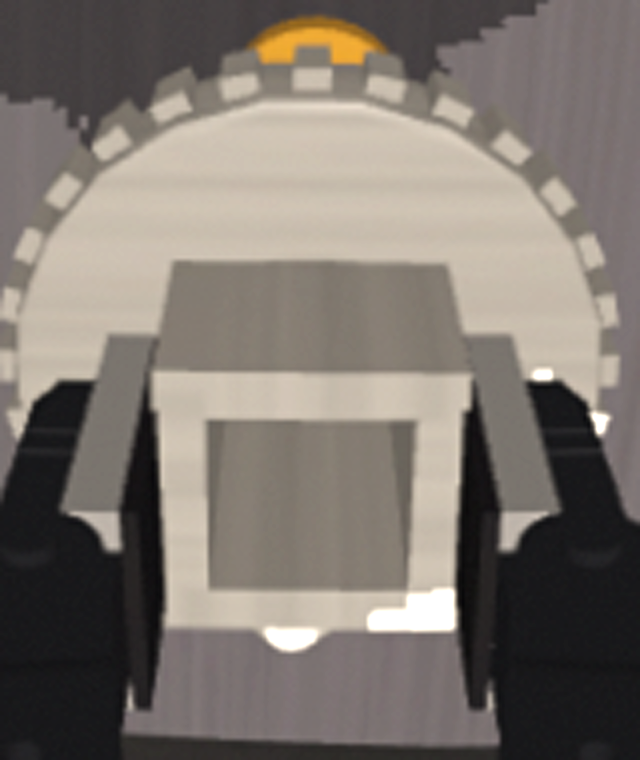

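Call:
step_arm(
  targets=[
    [[2,0.1,-0.2,0,0,0,0],[4,0.1,-0.2,0,0,0,0],[5.2,0.1,-0.2,0,0,0,0],[5.5,0.1,-0.2,0,0,0,0],[5.5,0.1,-0.2,0,0,0,0],[5.8,0.1,-0.2,0,0,0,0],[6.1,0.1,-0.2,0,0,0,0],[6.2,0.1,-0.2,0,0,0,0]],
  ],
)

```text
clock: 10.55
position: [0.5722, 0.0584, 0.0784]
tool_rot: [2.046, 1.569, 0.389]
force: [-1.0, -0.2, -1.1]
grip_width: 0.0289
```

```bash
python3 - <<'E'
from h import *
st=bot.observe(); print(st["position"],st["force"],st["moment"],st["grip_width"],jaw()[0])
E
```

```text
[0.57222771 0.05837706 0.07838288] [-1.00511074 -0.16181001 -1.07526101] [ 0.02273857 -0.00428065 -0.04196436] 0.028927931137030873 -4.910303532821677
```

Call:
step_arm(
  targets=[
    [[0.3,0,0,0,0,0,0],[0.6,0,0,0,0,0,0],[0.9,0,0,0,0,0,0],[1.2,0,0,0,0,0,0],[1.4,0,0,0,0,0,0],[1.5,0,0,0,0,0,0],[1.5,0,0,0,0,0,0]],
  ],
)

```text
clock: 11.25
position: [0.5722, 0.0583, 0.0638]
tool_rot: [2.27, 1.569, 0.613]
force: [-3.9, -0.4, 10.4]
grip_width: 0.0289
```

Call:
step_arm(
  targets=[
    [[0,0,0,0,0,0,0.55],[0,0,0,0,0,0,0.55],[0,0,0,0,0,0,0.55],[0,0,0,0,0,0,0.6],[-5,0,0,0,0,0,0.6],[-10,0,0,0,0,0,0.7],[-14,0,0,0,0,0,0.7],[-14,0,0,0,0,0,0.7]],
  ],
)

```text
clock: 12.05
position: [0.5742, 0.0582, 0.2089]
tool_rot: [1.952, 1.562, 0.295]
force: [1.0, -0.6, -0.9]
grip_width: 0.0598
```

```bash
python3 - <<'E'
from h import *
im,st=grab("wrist","c1"); print(st["position"],st["force"],st["grip_width"],jaw()[0])
go((.4442,-.3596,.20),-22.7)
grab("top","c1")
E
```

```text
[0.5741719  0.05822217 0.20887665] [ 1.01229912 -0.55456318 -0.8678461 ] 0.05977204059188769 -4.913653773855937
row [0.47, -9.26, 42.75] [0.31, -0.003, -0.005] turn deg 17.8
```

View pics/wrist_c1.png

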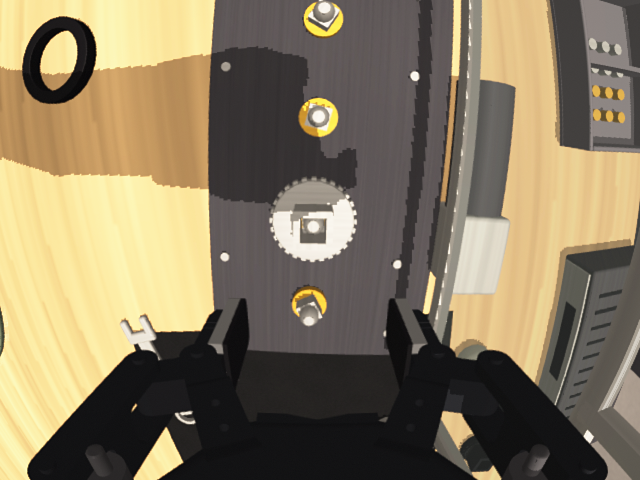

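View pics/top_c1.png

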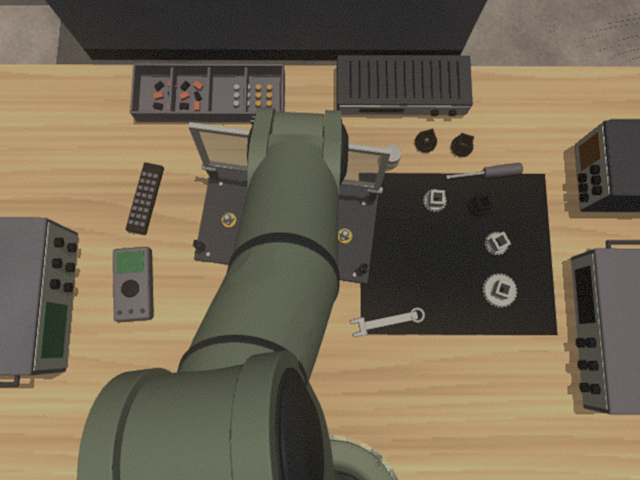

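Call:
step_arm(
  targets=[
    [[0.5,-9.3,42.8,0.31,0,0,0.7],[0.5,-9.3,42.8,0.31,0,0,0.7],[0.5,-9.3,42.8,0.31,0,0,0.7],[0.5,-9.3,42.8,0.31,0,0,0.7],[0.5,-9.3,42.8,0.31,0,0,0.7],[0.5,-9.3,42.8,0.31,0,0,0.7],[0.5,-9.3,42.8,0.31,0,0,0.7],[0.5,-9.3,42.8,0.31,0,0,0.7],[0.5,-9.3,42.8,0.31,0,0,0.7],[5,-9.3,42.8,0.31,0,0,0.7]],
  ],
)

```text
clock: 13.15
position: [0.4419, -0.3667, 0.1559]
tool_rot: [1.423, 1.562, -0.55]
force: [2.6, -0.3, -0.9]
grip_width: 0.0595
```

```bash
python3 - <<'E'
from h import *
im,st=grab("wrist","d1"); print(st["position"],st["force"])
crop(im,200,170,440,400,2.6,"d1c")
go((.4442,-.3596,.110),-22.7)
E
```

```text
[ 0.441883   -0.36665626  0.15585794] [ 2.55551836 -0.26768974 -0.91361631]
row [3.67, 0.35, -0.27] [-0.003, -0.002, 0.003] turn deg 0.3
```

View pics/d1c.png

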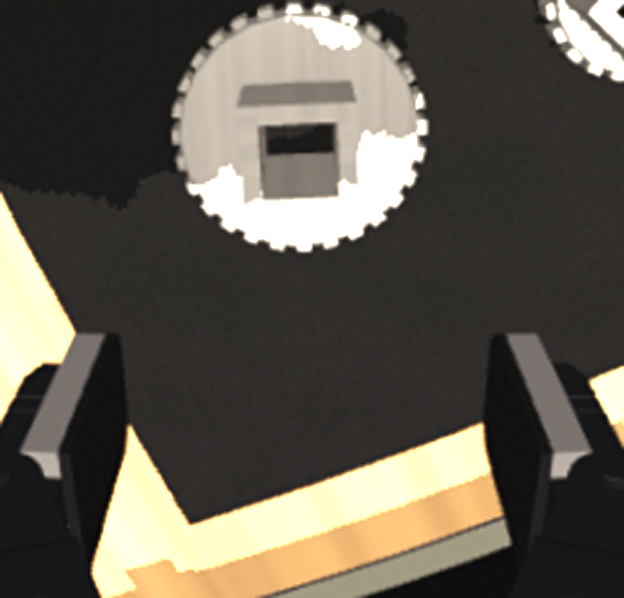

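```bash
python3 - <<'E'
from h import *
st=bot.observe()
print(onz("wrist",200+300/2.6,170+161/2.6,.042,st), st["position"])
go((.4442,-.3596,.043),-22.7)
E
```

```text
[ 0.44217086 -0.34973242  0.042     ] [ 0.44004226 -0.36087142  0.14672414]
row [10.37, 0.37, -0.26] [-0.003, -0.002, 0.003] turn deg 0.3
```

Call:
step_arm(
  targets=[
    [[4.5,0.4,-0.2,0,0,0,0.7],[4.5,0.4,-0.2,0,0,0,0.7],[4.5,0.4,-0.2,0,0,0,0.7],[4.5,0.4,-0.2,0,0,0,0.7]],
  ],
)

```text
clock: 13.6
position: [0.445, -0.3607, 0.1035]
tool_rot: [-2.381, 1.568, 1.933]
force: [0.4, 0.1, 0.7]
grip_width: 0.0595
```

```bash
python3 - <<'E'
from h import *
im,st=grab("wrist","d2"); print(st["position"],st["force"])
crop(im,200,170,440,400,2.6,"d2c")
E
```

```text
[ 0.44499705 -0.36066269  0.10349171] [0.44382398 0.11468461 0.70268769]
```

View pics/d2c.png

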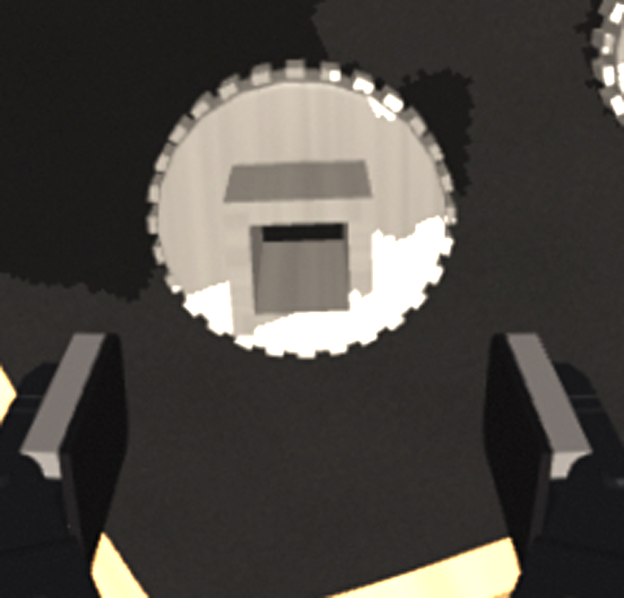

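```bash
python3 - <<'E'
from h import *
st=bot.observe()
p=np.mean([onz("wrist",200+a/2.6,170+b/2.6,.042,st) for a,b in [(249,228),(346,223),(350,308),(253,313)]],0)
print(p, st["position"])
go((p[0],p[1],.043),-22.7)
E
```

```text
[ 0.44369487 -0.35904657  0.042     ] [ 0.44520188 -0.36074086  0.10372105]
row [6.07, -0.2, -0.09] [-0.003, -0.002, 0.001] turn deg 0.2
```

Call:
step_arm(
  targets=[
    [[3,-0.2,-0.1,0,0,0,0.7],[6,-0.2,-0.1,0,0,0,0.7],[6,-0.2,-0.1,0,0,0,0.7],[6,-0.2,-0.1,0,0,0,0.7],[6,-0.2,-0.1,0,0,0,0],[6,-0.2,-0.1,0,0,0,0],[6,-0.2,-0.1,0,0,0,0],[6,-0.2,-0.1,0,0,0,0],[6,-0.2,-0.1,0,0,0,0]],
  ],
  grip_force=50,
)

```text
clock: 14.55
position: [0.4445, -0.3594, 0.0455]
tool_rot: [2.478, 1.569, 0.509]
force: [-2.3, 3.2, 17.3]
grip_width: 0.0288
```

```bash
python3 - <<'E'
from h import *
st=bot.observe(); print(st["position"],st["force"],st["grip_width"],jaw()[0])
go((.583,.1417,.16),-23)
E
```

```text
[ 0.44447555 -0.35940166  0.04548036] [-2.26545728  3.18862772 17.33297351] 0.028808909039482262 -22.829688325943803
row [-11.37, -6.66, -51.58] [0.003, -0.002, -0.001] turn deg 0.2
```

Call:
step_arm(
  targets=[
    [[-5,0,0,0,0,0,0],[-10,0,0,0,0,0,0],[-11.4,-6.7,-51.6,0,0,0,0],[-11.4,-6.7,-51.6,0,0,0,0],[-11.4,-6.7,-51.6,0,0,0,0],[-11.4,-6.7,-51.6,0,0,0,0],[-11.4,-6.7,-51.6,0,0,0,0],[-11.4,-6.7,-51.6,0,0,0,0],[-11.4,-6.7,-51.6,0,0,0,0],[-11.4,-6.7,-51.6,0,0,0,0]],
  ],
)

```text
clock: 15.55
position: [0.5509, 0.0281, 0.1574]
tool_rot: [2.456, 1.568, 0.487]
force: [0.9, 0.2, -2.1]
grip_width: 0.0288
```

```bash
python3 - <<'E'
from h import *
st=bot.observe(); print(st["position"],st["force"],st["grip_width"],jaw()[0])
go((.583,.1417,.14),-23)
E
```

```text
[0.55094922 0.02810219 0.15741836] [ 0.91767182  0.18509171 -2.12620288] 0.028757331355653212 -22.826722768159925
row [1.77, -1.46, -11.71] [0.003, -0.002, -0.002] turn deg 0.3
```

Call:
step_arm(
  targets=[
    [[0,-1.5,-11.7,0,0,0,0],[0,-1.5,-11.7,0,0,0,0],[0,-1.5,-11.7,0,0,0,0],[1.7,-1.5,-11.7,0,0,0,0],[1.7,-1.5,-11.7,0,0,0,0],[1.7,-1.5,-11.7,0,0,0,0]],
  ],
)

```text
clock: 16.15
position: [0.5824, 0.1411, 0.1413]
tool_rot: [2.399, 1.568, 0.429]
force: [-0.2, -0.6, -1.6]
grip_width: 0.029
```

```bash
python3 - <<'E'
from h import *
im,st=grab("wrist","e1"); print(st["position"],st["force"],st["grip_width"],jaw()[0])
crop(im,240,210,400,400,4,"e1c")
E
```

```text
[0.58244661 0.14114191 0.14127367] [-0.21253056 -0.63271561 -1.62486954] 0.029026637992429122 -22.890888004465104
```

View pics/e1c.png

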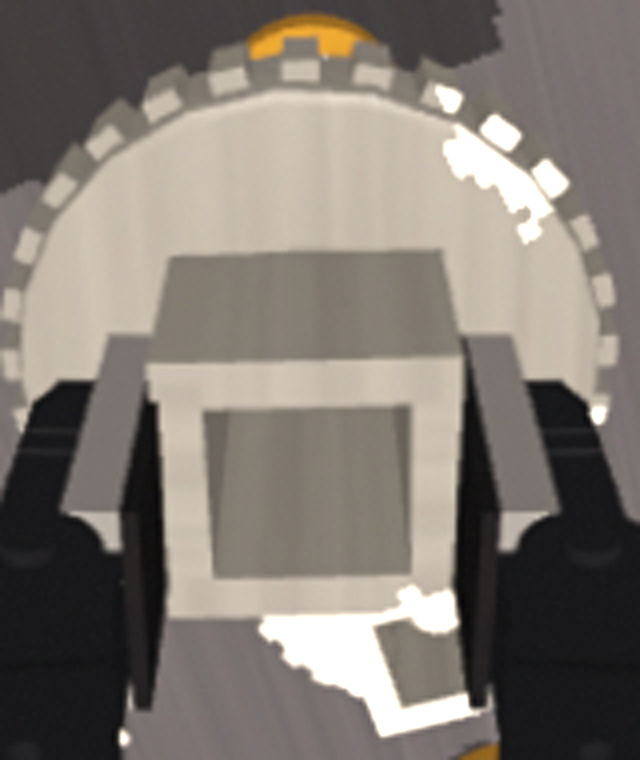

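```bash
cat >> h.py <<'E'
def hub(C,z,st,x0,y0,k):
    w=np.array([onz("wrist",x0+a/k,y0+b/k,z,st)[:2] for a,b in C]); e=np.roll(w,-1,0)-w
    print("hub",w.mean(0).round(4),(np.degrees(np.arctan2(e[:,1],e[:,0]))%90).round(1),np.linalg.norm(e,axis=1).round(4)); return w.mean(0)
E
python3 - <<'E'
from h import *
st=bot.observe(); z=st["position"][2]
p=hub([(204,411),(411,404),(411,575),(214,578)],z-.003,st,240,210,4)
hub([(148,361),(464,354),(452,610),(168,618)],z-.003,st,240,210,4)
t=np.array([.583,.1417])+st["position"][:2]-p; print(t)
go((*t,.0845),-24)
E
```

```text
hub [0.5821 0.1417] [69.2 68.9 68.  68.2] [0.0196 0.02   0.0199 0.0196]
hub [0.582  0.1419] [68.4 67.5 69.  68.2] [0.0296 0.0299 0.0292 0.0302]
[0.58363651 0.14108266]
row [5.71, 0.07, -0.02] [0.019, -0.003, -0.002] turn deg 1.1
```

Call:
step_arm(
  targets=[
    [[2,0.1,0,0.02,0,0,0],[4,0.1,0,0.02,0,0,0],[5.2,0.1,0,0.02,0,0,0],[5.5,0.1,0,0.02,0,0,0],[5.8,0.1,0,0.02,0,0,0],[6.1,0.1,0,0.02,0,0,0],[6.3,0.1,0,0.02,0,0,0],[6.3,0.1,0,0.02,0,0,0]],
  ],
)

```text
clock: 17.0
position: [0.5838, 0.141, 0.0787]
tool_rot: [2.48, 1.567, 0.49]
force: [-0.1, 1.8, -1.8]
grip_width: 0.0288
```

Call:
step_arm(
  targets=[
    [[0.3,0,0,0,0,0,0],[0.6,0,0,0,0,0,0],[0.9,0,0,0,0,0,0],[1.2,0,0,0,0,0,0],[1.4,0,0,0,0,0,0],[1.4,0,0,0,0,0,0]],
  ],
)

```text
clock: 17.6
position: [0.5839, 0.1411, 0.0655]
tool_rot: [2.655, 1.566, 0.665]
force: [-7.3, 1.4, 19.2]
grip_width: 0.0289
```

Call:
step_arm(
  targets=[
    [[-0.1,0,0,0,0,0,0.55],[-0.1,0,0,0,0,0,0.55],[-0.1,0,0,0,0,0,0.55],[-0.1,0,0,0,0,0,0.55],[-5,0,0,0,0,0,0.6],[-10,0,0,0,0,0,0.7],[-14,0,0,0,0,0,0.7],[-14,0,0,0,0,0,0.7]],
  ],
)

```text
clock: 18.4
position: [0.5856, 0.1409, 0.2105]
tool_rot: [2.448, 1.559, 0.458]
force: [0.1, -1.5, -0.1]
grip_width: 0.0599
```

```bash
python3 - <<'E'
from h import *
im,st=grab("wrist","f1"); print(st["position"],st["force"],st["grip_width"],jaw()[0])
go((.5465,-.3585,.20),26)
grab("top","f1")
E
```

```text
[0.5855643  0.1408637  0.21048521] [ 0.12812489 -1.54414173 -0.05477687] 0.05991221532579739 -24.021851841385235
row [0.54, 16.86, 47.18] [-0.873, -0.004, -0.008] turn deg 50.0
```

View pics/wrist_f1.png

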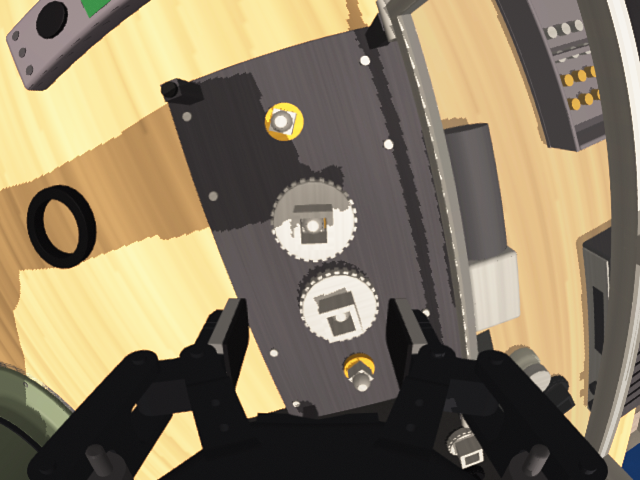

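View pics/top_f1.png

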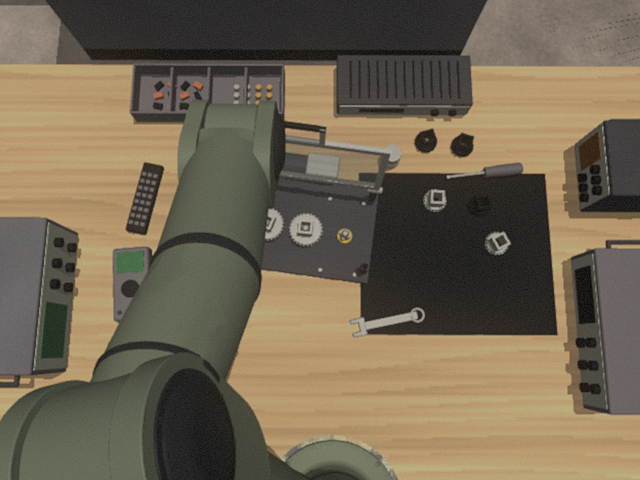

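Call:
step_arm(
  targets=[
    [[0.5,16.9,47.2,-0.87,0,0,0.7],[0.5,16.9,47.2,-0.87,0,0,0.7],[0.5,16.9,47.2,-0.87,0,0,0.7],[0.5,16.9,47.2,-0.87,0,0,0.7],[0.5,16.9,47.2,-0.87,0,0,0.7],[0.5,16.9,47.2,-0.87,0,0,0.7],[0.5,16.9,47.2,-0.87,0,0,0.7],[0.5,16.9,47.2,-0.87,0,0,0.7],[0.5,16.9,47.2,-0.87,0,0,0.7],[0.5,16.9,47.2,-0.87,0,0,0.7]],
  ],
)

```text
clock: 19.5
position: [0.5452, -0.3584, 0.1976]
tool_rot: [2.125, 1.565, 1.006]
force: [1.5, 0.5, 0.8]
grip_width: 0.0601
```

```bash
python3 - <<'E'
from h import *
st=bot.observe(); print(st["position"],jaw()[0],st["qpos"].round(2))
go((.5465,-.3585,.11),26)
E
```

```text
[ 0.54523788 -0.35843377  0.19764458] 25.839035963122512 [ 0.29  0.65  0.32  1.59 -0.24  0.95  1.14]
row [8.76, 0.07, 0.09] [-0.003, -0.003, -0.005] turn deg 0.4
```

Call:
step_arm(
  targets=[
    [[5,0.1,0.1,0,0,0,0.7],[8.8,0.1,0.1,0,0,0,0.7],[8.8,0.1,0.1,0,0,0,0.7],[8.8,0.1,0.1,0,0,0,0.7],[8.8,0.1,0.1,0,0,0,0.7]],
  ],
)

```text
clock: 20.0
position: [0.5477, -0.3588, 0.1115]
tool_rot: [1.765, 1.565, 0.645]
force: [-0.8, 0.0, 0.5]
grip_width: 0.0599
```

```bash
python3 - <<'E'
from h import *
im,st=grab("wrist","g1"); print(st["position"],st["force"],jaw()[0])
crop(im,200,170,440,400,2.6,"g1c")
E
```

```text
[ 0.54766308 -0.35882007  0.11153502] [-0.817066    0.01114422  0.52338   ] 25.86044393343687
```

View pics/g1c.png

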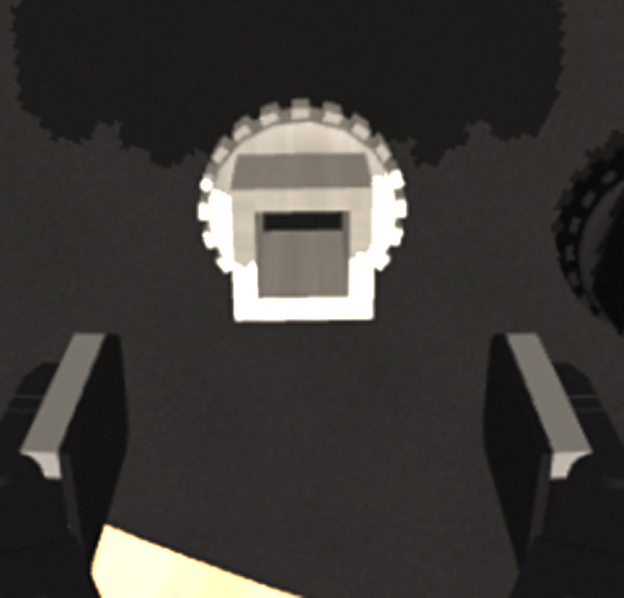

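```bash
python3 - <<'E'
from h import *
st=bot.observe()
p=hub([(256,212),(348,211),(350,296),(257,297)],.042,st,200,170,2.6)
go((p[0],p[1],.043),25.5)
E
```

```text
hub [ 0.5464 -0.3578] [26.4 28.  26.3 25.4] [0.0193 0.0196 0.0202 0.0196]
row [6.87, -0.13, -0.15] [0.006, -0.001, -0.006] turn deg 0.5
```

Call:
step_arm(
  targets=[
    [[0.5,-0.1,-0.1,0,0,0,0.5],[1,-0.1,-0.1,0,0,0,0.5],[4,-0.1,-0.1,0,0,0,0.5],[6.7,-0.1,-0.1,0,0,0,0.5],[6.7,-0.1,-0.1,0,0,0,0.5],[6.7,-0.1,-0.1,0,0,0,0],[6.7,-0.1,-0.1,0,0,0,0],[6.7,-0.1,-0.1,0,0,0,0],[6.7,-0.1,-0.1,0,0,0,0],[6.7,-0.1,-0.1,0,0,0,0]],
  ],
  grip_force=50,
)

```text
clock: 21.05
position: [0.5471, -0.3582, 0.0453]
tool_rot: [1.585, 1.564, 0.466]
force: [0.9, 0.6, 3.9]
grip_width: 0.0289
```

```bash
python3 - <<'E'
from h import *
st=bot.observe(); print(st["position"],st["force"],st["grip_width"],jaw()[0])
go((.5601,-.0267,.14),22)
E
```

```text
[ 0.54710237 -0.35820761  0.04532038] [0.88916005 0.59704452 3.94376414] 0.028910057684246426 25.86603234251914
row [-9.36, 15.7, -29.26] [0.067, -0.0, -0.007] turn deg 3.9
```

Call:
step_arm(
  targets=[
    [[-5,0,0,0,0,0,0],[-9.4,0,0,0,0,0,0],[-9.4,15.7,-29.3,0.067,0,0,0],[-9.4,15.7,-29.3,0.067,0,0,0],[-9.4,15.7,-29.3,0.067,0,0,0],[-9.4,15.7,-29.3,0.067,0,0,0],[-9.4,15.7,-29.3,0.067,0,0,0],[-9.4,15.7,-29.3,0.067,0,0,0],[-9.4,15.7,-29.3,0.067,0,0,0],[-9.4,15.7,-29.3,0.067,0,0,0]],
  ],
)

```text
clock: 22.05
position: [0.5602, -0.0209, 0.1405]
tool_rot: [1.88, 1.563, 0.7]
force: [0.1, -1.1, -0.3]
grip_width: 0.0287
```

```bash
python3 - <<'E'
from h import *
im,st=grab("wrist","i1"); print(st["position"],st["force"],st["grip_width"],jaw()[0])
crop(im,240,210,400,400,4,"i1c")
E
```

```text
[ 0.56024159 -0.02085275  0.14049649] [ 0.13662717 -1.12164206 -0.34040229] 0.02871714650504503 22.258350506544982
```

View pics/i1c.png

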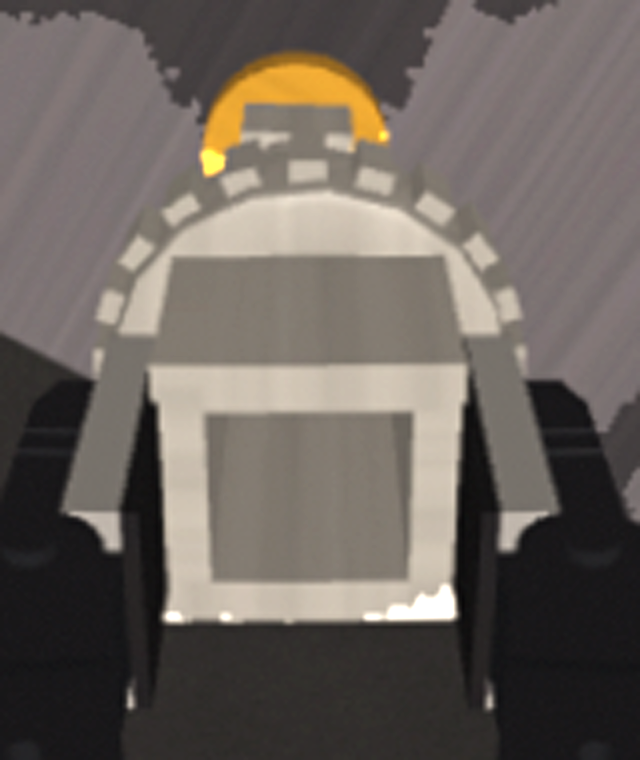

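```bash
python3 - <<'E'
from h import *
st=bot.observe(); z=st["position"][2]; print(st["position"])
p=hub([(205,412),(412,411),(408,578),(211,580)],z-.003,st,240,210,4)
t=np.array([.5601,-.0267])+st["position"][:2]-p; print(t)
go((*t,.0845),22)
E
```

```text
[ 0.56013895 -0.0239012   0.14064501]
hub [ 0.5591 -0.0236] [22.3 22.9 22.6 22.1] [0.0197 0.0197 0.0199 0.0198]
[ 0.56116406 -0.02703925]
row [5.61, -0.07, 0.34] [0.005, -0.001, -0.007] turn deg 0.5
```

Call:
step_arm(
  targets=[
    [[1,0,0.3,0,0,-0.007,0],[3,0,0.3,0,0,-0.007,0],[4.5,0,0.3,0,0,-0.007,0],[5.2,0,0.3,0,0,-0.007,0],[5.6,0,0.3,0,0,-0.007,0],[5.9,0,0.3,0,0,-0.007,0],[6.2,0,0.3,0,0,-0.007,0],[6.3,0,0.3,0,0,-0.007,0]],
  ],
)

```text
clock: 22.9
position: [0.5617, -0.0264, 0.0777]
tool_rot: [2.623, 1.57, 1.441]
force: [-0.3, 0.7, -1.3]
grip_width: 0.0284
```

Call:
step_arm(
  targets=[
    [[0.3,0,0,0,0,0,0],[0.6,0,0,0,0,0,0],[0.9,0,0,0,0,0,0],[1.2,0,0,0,0,0,0],[1.3,0,0,0,0,0,0],[1.3,0,0,0,0,0,0]],
  ],
)

```text
clock: 23.5
position: [0.5618, -0.0264, 0.0652]
tool_rot: [2.512, 1.569, 1.329]
force: [-5.8, -0.2, 14.3]
grip_width: 0.0285
```

Call:
step_arm(
  targets=[
    [[-0.1,0,0,0,0,0,0.5],[-0.1,0,0,0,0,0,0.5],[-0.1,0,0,0,0,0,0.5],[-0.1,0,0,0,0,0,0.5],[-5,0,0,0,0,0,0.5],[-10,0,0,0,0,0,0.5],[-14,0,0,0,0,0,0.5],[-14,0,0,0,0,0,0.5]],
  ],
)

```text
clock: 24.3
position: [0.5638, -0.0269, 0.2101]
tool_rot: [1.471, 1.563, 0.288]
force: [1.3, -0.0, -0.9]
grip_width: 0.0427
```

```bash
python3 - <<'E'
from h import *
im,st=grab("wrist","j1"); print(st["position"],st["force"],st["grip_width"],jaw()[0])
go((.6421,-.2273,.18),-4)
im,_=grab("top","j1"); crop(im,180,140,560,340,2,"j1c")
E
```

```text
[ 0.56384692 -0.02689506  0.21009127] [ 1.26969447 -0.02518713 -0.8539479 ] 0.042708559151824074 22.265119296549067
row [2.75, -0.29, 21.59] [0.458, -0.001, -0.005] turn deg 26.3
```

View pics/j1c.png

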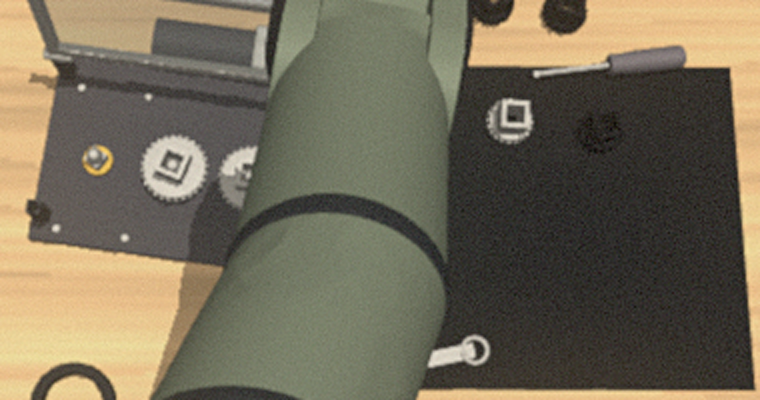

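View pics/wrist_j1.png

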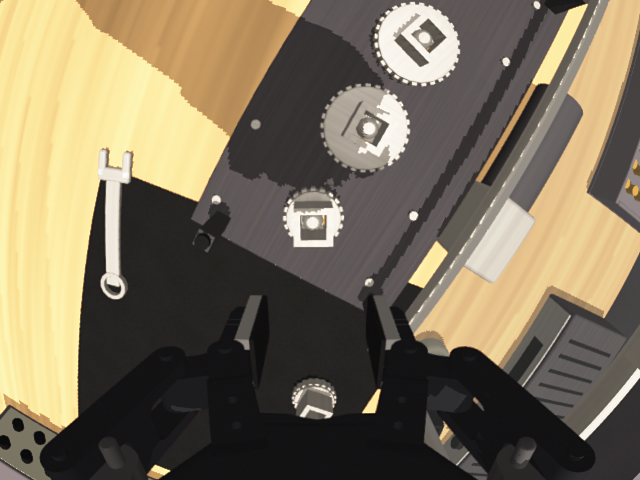

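```bash
python3 - <<'E'
from h import *
go((.55,-.2,.2),-4)
go((.6421,-.2273,.12),-4)
E
```

```text
row [0.55, -7.7, 15.61] [0.458, -0.002, -0.002] turn deg 26.3
row [8.56, -0.23, 21.63] [0.458, -0.002, -0.002] turn deg 26.3
```

Call:
step_arm(
  targets=[
    [[0.5,-7.7,15.6,0.46,0,0,0.5],[0.5,-7.7,15.6,0.46,0,0,0.5],[0.5,-7.7,15.6,0.46,0,0,0.5],[0.5,-7.7,15.6,0.46,0,0,0.5],[4,-0.2,21.6,0.46,0,0,0.5],[4,-0.2,21.6,0.46,0,0,0.5],[8.5,-0.2,21.6,0.46,0,0,0.5],[8.5,-0.2,21.6,0.46,0,0,0.5],[8.5,-0.2,21.6,0.46,0,0,0.5],[8.5,-0.2,21.6,0.46,0,0,0.5]],
  ],
)

```text
clock: 25.4
position: [0.6422, -0.2272, 0.1222]
tool_rot: [2.087, 1.567, 0.444]
force: [0.1, -0.6, 0.6]
grip_width: 0.0428
```

```bash
python3 - <<'E'
from h import *
im,st=grab("wrist","k1"); print(st["position"],st["force"],jaw()[0])
crop(im,200,170,440,400,2.6,"k1c")
E
```

```text
[ 0.64222658 -0.22721174  0.1222216 ] [ 0.10994942 -0.63634311  0.62269288] -4.098794673648066
```

View pics/k1c.png

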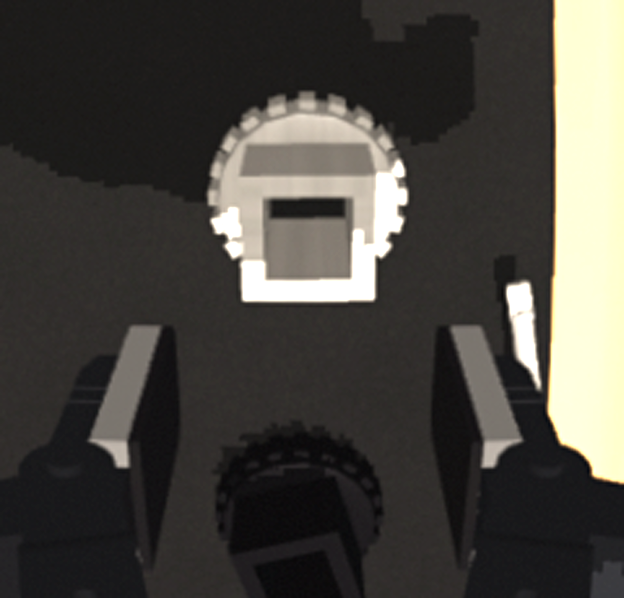

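```bash
python3 - <<'E'
from h import *
st=bot.observe()
p=hub([(264,200),(352,199),(352,279),(265,280)],.042,st,200,170,2.6)
go((p[0],p[1],.045),-4)
E
```

```text
hub [ 0.6426 -0.227 ] [86.5 86.9 86.5 85.7] [0.0194 0.0193 0.0198 0.0193]
row [7.76, -0.02, -0.0] [-0.002, -0.002, -0.004] turn deg 0.3
```

Call:
step_arm(
  targets=[
    [[4,0,0,0,0,0,0.5],[7.7,0,0,0,0,0,0.5],[7.7,0,0,0,0,0,0.5],[7.7,0,0,0,0,0,0.5],[7.7,0,0,0,0,0,0],[7.7,0,0,0,0,0,0],[7.7,0,0,0,0,0,0],[7.7,0,0,0,0,0,0]],
  ],
  grip_force=50,
)

```text
clock: 26.25
position: [0.644, -0.2276, 0.0486]
tool_rot: [1.708, 1.563, 0.065]
force: [-1.2, 0.1, 8.1]
grip_width: 0.0288
```

```bash
python3 - <<'E'
from h import *
st=bot.observe(); print(st["position"],st["force"],st["grip_width"],jaw()[0])
go((.55,-.2,.16),-4)
go((.55,.1,.17),-38.6)
go((.5945,.2259,.15),-38.6)
E
```

```text
[ 0.64397319 -0.22761489  0.04856767] [-1.15097558  0.06837211  8.08583559] 0.028793346967042433 -4.102225451247318
row [-11.21, -9.49, -2.09] [-0.002, -0.001, -0.007] turn deg 0.4
row [-12.2, -11.63, -32.02] [0.602, -0.003, -0.007] turn deg 34.5
row [-10.16, -8.11, -44.89] [0.602, -0.003, -0.007] turn deg 34.5
```

Call:
step_arm(
  targets=[
    [[-6,0,0,0,0,0,0],[-11.2,0,0,0,0,0,0],[-11.2,-9.5,-2.1,0,0,0,0],[-11.2,-9.5,-2.1,0,0,0,0],[-12.2,-11.6,-32,0.6,0,0,0],[-12.2,-11.6,-32,0.6,0,0,0],[-12.2,-11.6,-32,0.6,0,0,0],[-12.2,-11.6,-32,0.6,0,0,0],[-12.2,-11.6,-32,0.6,0,0,0],[-12.2,-11.6,-32,0.6,0,0,0]],
  ],
)

```text
clock: 27.25
position: [0.5505, 0.1023, 0.172]
tool_rot: [2.456, 1.561, 0.214]
force: [0.9, 0.1, -1.2]
grip_width: 0.0287
```

```bash
python3 - <<'E'
from h import *
st=bot.observe(); print(st["position"],st["force"],st["grip_width"],jaw()[0])
go((.5945,.2259,.15),-38.6)
E
```

```text
[0.55045014 0.10226895 0.17202464] [ 0.87252847  0.12935739 -1.21687806] 0.028682416535502457 -38.48956605006056
row [2.27, -4.26, -12.4] [0.002, -0.008, -0.006] turn deg 0.6
```

Call:
step_arm(
  targets=[
    [[2.2,-4.3,-12.4,0,-0.008,-0.006,0],[2.2,-4.3,-12.4,0,-0.008,-0.006,0],[2.2,-4.3,-12.4,0,-0.008,-0.006,0],[2.2,-4.3,-12.4,0,-0.008,-0.006,0],[2.2,-4.3,-12.4,0,-0.008,-0.006,0],[2.2,-4.3,-12.4,0,-0.008,-0.006,0]],
  ],
)

```text
clock: 27.85
position: [0.5944, 0.2253, 0.1521]
tool_rot: [2.411, 1.569, 0.167]
force: [0.9, -0.6, -1.3]
grip_width: 0.0286
```

```bash
python3 - <<'E'
from h import *
im,st=grab("wrist","l1"); print(st["position"],st["force"],st["grip_width"],jaw()[0])
crop(im,240,210,400,400,4,"l1c")
E
```

```text
[0.59444444 0.22526392 0.15208421] [ 0.87439396 -0.60131628 -1.2529392 ] 0.028644593191105298 -38.56994079357337
```

View pics/l1c.png

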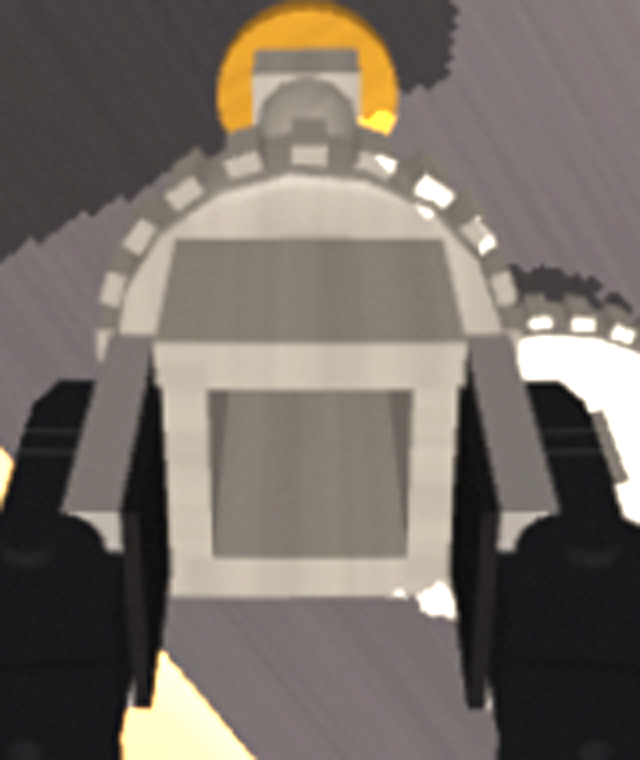

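```bash
python3 - <<'E'
from h import *
st=bot.observe(); z=st["position"][2]; print(st["position"])
p=hub([(209,390),(412,389),(407,556),(213,556)],z-.0066,st,240,210,4)
t=np.array([.5945,.2259])+st["position"][:2]-p; print(t)
go((*t,.0875),-38.6)
E
```

```text
[0.59442803 0.22511459 0.15193337]
hub [0.594  0.2256] [51.7 51.7 51.3 50.9] [0.0197 0.0198 0.02   0.0197]
[0.59496849 0.22540441]
row [6.44, 0.02, -0.05] [0.001, -0.001, -0.001] turn deg 0.1
```

Call:
step_arm(
  targets=[
    [[2,0,0,0,0,0,0],[4,0,0,0,0,0,0],[5.5,0,0,0,0,0,0],[6.2,0,0,0,0,0,0],[6.5,0,0,0,0,0,0],[6.8,0,0,0,0,0,0],[7.1,0,0,0,0,0,0],[7.1,0,0,0,0,0,0]],
  ],
)

```text
clock: 28.7
position: [0.5945, 0.2252, 0.081]
tool_rot: [2.53, 1.57, 0.286]
force: [-0.1, 0.7, 0.2]
grip_width: 0.0287
```

Call:
step_arm(
  targets=[
    [[0.3,0,0,0,0,0,0],[0.6,0,0,0,0,0,0],[0.9,0,0,0,0,0,0],[1.2,0,0,0,0,0,0],[1.4,0,0,0,0,0,0],[1.4,0,0,0,0,0,0]],
  ],
)

```text
clock: 29.3
position: [0.5947, 0.2252, 0.0684]
tool_rot: [-3.139, 1.569, 0.9]
force: [-11.3, -1.8, 29.8]
grip_width: 0.0287
```

Call:
step_arm(
  targets=[
    [[-0.2,0,0,0,0,0,0.5],[-0.2,0,0,0,0,0,0.5],[-0.2,0,0,0,0,0,0.5],[-0.2,0,0,0,0,0,0.5],[-5,0,0,0,0,0,0.5],[-10,0,0,0,0,0,0.5],[-15,0,0,0,0,0,0.5],[-20,0,0,0,0,0,0.5],[-20,0,0,0,0,0,0.5]],
  ],
)

```text
clock: 30.2
position: [0.5966, 0.2249, 0.2746]
tool_rot: [2.755, 1.561, 0.511]
force: [0.5, 0.7, -0.6]
grip_width: 0.0427
```

```bash
python3 - <<'E'
from h import *
im,st=grab("wrist","m1"); print(st["position"],st["force"],st["grip_width"],jaw()[0])
grab("scene","m1")
go((.57,.14,.40),-7.8)
go((.70,.0845,.40),-7.8)
E
```

```text
[0.59662153 0.22489548 0.27464229] [ 0.5227343   0.72388349 -0.64393302] 0.042736048781393254 -38.57050408169046
row [-13.11, 3.39, 8.15] [-0.537, -0.003, -0.001] turn deg 30.8
row [-13.09, 17.02, 4.38] [-0.537, -0.003, -0.001] turn deg 30.8
```

View pics/wrist_m1.png

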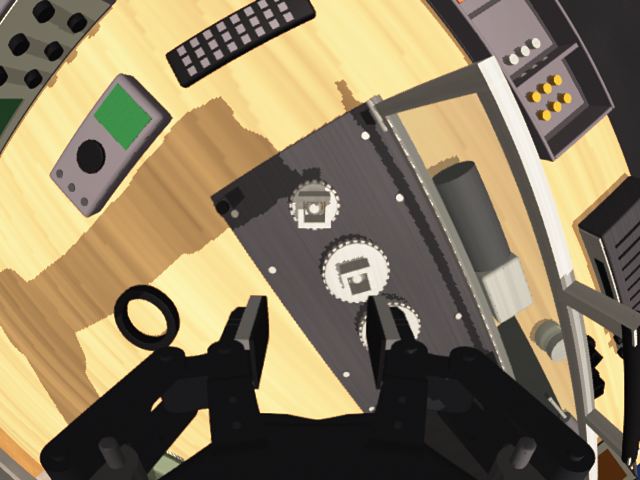

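View pics/scene_m1.png

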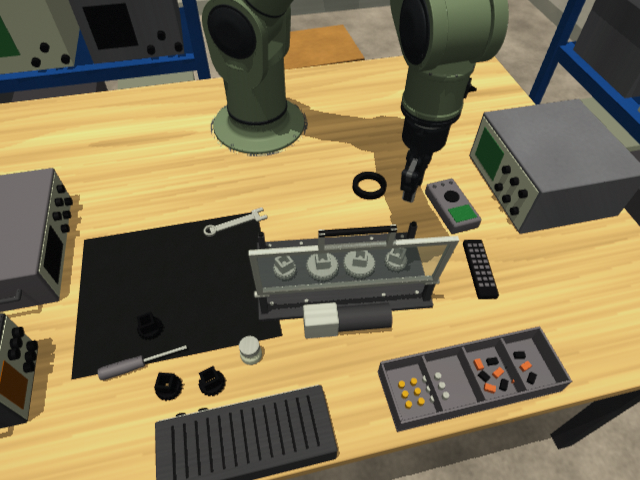

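Call:
step_arm(
  targets=[
    [[-5,0,0,0,0,0,0.47],[-10,1,2,-0.1,0,0,0.47],[-13.1,3.4,8.1,-0.54,0,0,0.47],[-13.1,3.4,8.1,-0.54,0,0,0.47],[-13.1,3.4,8.1,-0.54,0,0,0.47],[-13.1,17,4.4,-0.54,0,0,0.47],[-13.1,17,4.4,-0.54,0,0,0.47],[-13.1,17,4.4,-0.54,0,0,0.47],[-13.1,17,4.4,-0.54,0,0,0.47],[-13.1,17,4.4,-0.54,0,0,0.47]],
  ],
)

```text
clock: 31.3
position: [0.7, 0.0837, 0.3976]
tool_rot: [-2.634, 1.569, 1.944]
force: [0.2, 0.4, 0.3]
grip_width: 0.04
```

```bash
python3 - <<'E'
from h import *
im,st=grab("wrist","n1"); print(st["position"],st["force"],st["grip_width"],jaw()[0])
go((.7,.0845,.304),-7.8)
for a in (-.055,0,.055): print(proj("wrist",(.701+a*.136,.083+a*.99,.297),st))
E
```

```text
[0.69995786 0.08370848 0.39764852] [0.21363594 0.43539099 0.27425327] 0.040025754383646715 -7.6415544940994335
row [9.45, 0.06, 0.02] [0.003, -0.002, 0.0] turn deg 0.2
[320.19339093 326.24305824]
[320.61316087 251.69061666]
[320.97977466 164.68167417]
```

View pics/wrist_n1.png

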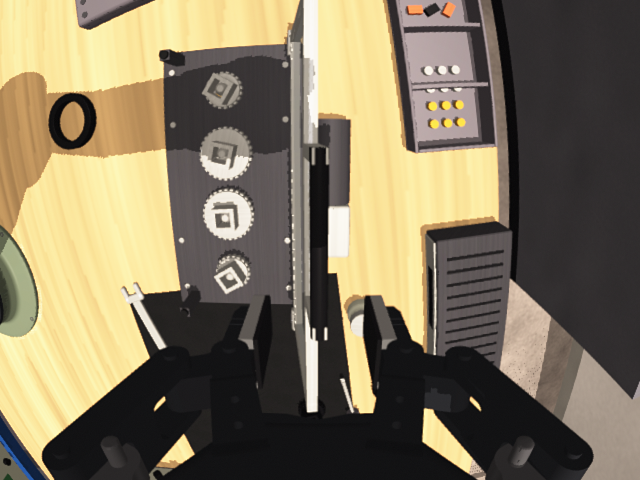

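Call:
step_arm(
  targets=[
    [[4,0.1,0,0,0,0,0.47],[8,0.1,0,0,0,0,0.47],[9.4,0.1,0,0,0,0,0.47],[9.4,0.1,0,0,0,0,0.47],[9.4,0.1,0,0,0,0,0],[9.4,0.1,0,0,0,0,0],[9.4,0.1,0,0,0,0,0],[9.4,0.1,0,0,0,0,0]],
  ],
  grip_force=25,
)

```text
clock: 32.15
position: [0.701, 0.0847, 0.3068]
tool_rot: [2.536, 1.566, 0.832]
force: [-2.4, -0.4, 7.4]
grip_width: 0.0106
```

```bash
python3 - <<'E'
from h import *
st=bot.observe(); print(st["position"],st["force"],st["grip_width"],jaw()[0])
xd=np.array([.991,-.136,0]);H=np.array([.673,.087,.08])
for o in (.005,.007,.009):
  v=st["position"]-H-[0,0,o]; print("theta",np.arctan2(v[2],-v@xd),"r",np.hypot(v[2],v@xd))
E
```

```text
[0.70102142 0.08468462 0.30675619] [-2.36344206 -0.37220545  7.44821453] 0.010554312211015505 -7.63089991728056
theta 1.6967698394197062 r 0.22352745806559965
theta 1.6979040694649614 r 0.2215434489216374
theta 1.699058796522288 r 0.21955972993907588
```

```bash
cat > arc.py <<'E'
from h import *
import sys
xd=np.array([.991,-.136,0]);H=np.array([.673,.087,.08])
o=float(sys.argv[1]); t0=float(sys.argv[2]); ts=np.arange(1,11)*float(sys.argv[3])+t0
st=bot.observe(); v=st["position"]-H-[0,0,o]; print("theta",np.arctan2(v[2],-v@xd),"r",np.hypot(v[2],v@xd),st["force"],jaw()[0])
for t in ts: print(round(t,2),end=" "); go(H+.218*(-np.cos(t)*xd+[0,0,np.sin(t)])+[0,0,o],-7.8)
E
python3 arc.py .0105 1.7 -.08
```

```text
theta 1.6999386276041901 r 0.21807213588406762 [-2.36344206 -0.37220545  7.44821453] -7.63089991728056
1.62 row [-0.15, -1.74, 0.15] [0.003, -0.004, -0.002] turn deg 0.3
1.54 row [-0.17, -3.48, 0.14] [0.003, -0.004, -0.002] turn deg 0.3
1.46 row [-0.05, -5.22, 0.13] [0.003, -0.004, -0.002] turn deg 0.3
1.38 row [0.2, -6.94, 0.13] [0.003, -0.004, -0.002] turn deg 0.3
1.3 row [0.6, -8.64, 0.13] [0.003, -0.004, -0.002] turn deg 0.3
1.22 row [1.13, -10.3, 0.12] [0.003, -0.004, -0.002] turn deg 0.3
1.14 row [1.79, -11.92, 0.12] [0.003, -0.004, -0.002] turn deg 0.3
1.06 row [2.57, -13.47, 0.12] [0.003, -0.004, -0.002] turn deg 0.3
0.98 row [3.48, -14.96, 0.12] [0.003, -0.004, -0.002] turn deg 0.3
0.9 row [4.51, -16.37, 0.12] [0.003, -0.004, -0.002] turn deg 0.3
```

Call:
step_arm(
  targets=[
    [[-0.15,-1.7,0,0,0,0,0],[-0.2,-3.5,0,0,0,0,0],[0,-5.2,0,0,0,0,0],[0.2,-6.9,0,0,0,0,0],[0.6,-8.6,0,0,0,0,0],[1.1,-10.3,0,0,0,0,0],[1.8,-11.9,0,0,0,0,0],[2.6,-13.5,0,0,0,0,0],[3.5,-15,0,0,0,0,0],[4.5,-16.4,0,0,0,0,0]],
  ],
)

```text
clock: 33.15
position: [0.5391, 0.1067, 0.2627]
tool_rot: [2.337, 1.563, 0.633]
force: [2.7, 1.4, 0.4]
grip_width: 0.011
```

```bash
python3 arc.py .0105 .9 -.07;  python3 -c "
from h import *
print(bot.observe()['grip_width']);grab('scene','p1')"
```

```text
theta 0.9044679284139191 r 0.21906199497958387 [2.67354731 1.40836721 0.42277863] -7.6456942986100636
0.83 row [1.13, -1.19, 0.13] [0.003, -0.005, -0.006] turn deg 0.5
0.76 row [2.19, -2.28, 0.13] [0.003, -0.005, -0.006] turn deg 0.5
0.69 row [3.32, -3.3, 0.13] [0.003, -0.005, -0.006] turn deg 0.5
0.62 row [4.53, -4.24, 0.14] [0.003, -0.005, -0.006] turn deg 0.5
0.55 row [5.8, -5.09, 0.14] [0.003, -0.005, -0.006] turn deg 0.5
0.48 row [7.12, -5.85, 0.15] [0.003, -0.005, -0.006] turn deg 0.5
0.41 row [8.49, -6.51, 0.15] [0.003, -0.005, -0.006] turn deg 0.5
0.34 row [9.91, -7.08, 0.16] [0.003, -0.005, -0.006] turn deg 0.5
0.27 row [11.36, -7.54, 0.16] [0.003, -0.005, -0.006] turn deg 0.5
0.2 row [12.85, -7.91, 0.17] [0.003, -0.005, -0.006] turn deg 0.5
0.011028237070869843
```

View pics/scene_p1.png

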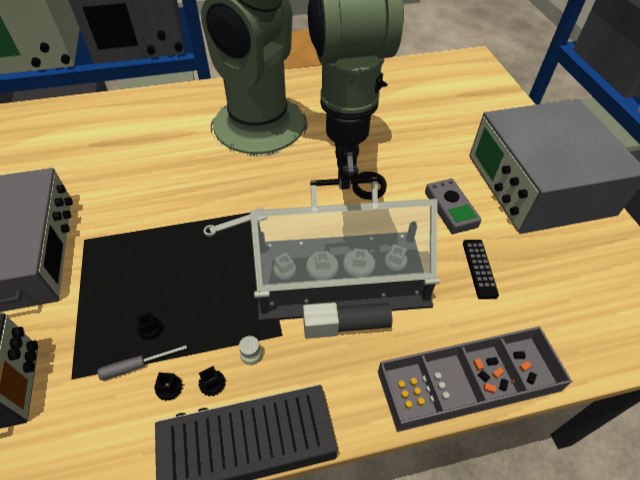

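Guard follows with low force. Continue.

Call:
step_arm(
  targets=[
    [[1.1,-1.2,0.1,0,-0.005,-0.006,0],[2.2,-2.3,0.1,0,-0.005,-0.006,0],[3.3,-3.3,0.1,0,-0.005,-0.006,0],[4.5,-4.2,0.1,0,-0.005,-0.006,0],[5.8,-5.1,0.1,0,-0.005,-0.006,0],[7.1,-5.9,0.1,0,-0.005,-0.006,0],[8.5,-6.5,0.1,0,-0.005,-0.006,0],[9.9,-7.1,0.1,0,-0.005,-0.006,0],[11.4,-7.5,0.1,0,-0.005,-0.006,0],[12.8,-7.9,0.1,0,-0.005,-0.006,0]],
  ],
)

```text
clock: 34.2
position: [0.4603, 0.1171, 0.1334]
tool_rot: [-2.451, 1.569, 2.128]
force: [7.8, -2.2, -0.1]
grip_width: 0.0106
```

```bash
python3 arc.py .0105 .2 -.03
```

```text
theta 0.19697626038032065 r 0.21910101215511482 [ 7.77671076 -2.16769268 -0.12980183] -7.645049113857293
0.17 row [0.6, -0.01, 0.09] [0.003, -0.001, 0.001] turn deg 0.2
0.14 row [1.25, -0.11, 0.09] [0.003, -0.001, 0.001] turn deg 0.2
0.11 row [1.89, -0.19, 0.09] [0.003, -0.001, 0.001] turn deg 0.2
0.08 row [2.55, -0.25, 0.1] [0.003, -0.001, 0.001] turn deg 0.2
0.05 row [3.2, -0.3, 0.1] [0.003, -0.001, 0.001] turn deg 0.2
0.02 row [3.85, -0.32, 0.1] [0.003, -0.001, 0.001] turn deg 0.2
-0.01 row [4.51, -0.32, 0.1] [0.003, -0.001, 0.001] turn deg 0.2
-0.04 row [5.16, -0.3, 0.1] [0.003, -0.001, 0.001] turn deg 0.2
-0.07 row [5.81, -0.27, 0.1] [0.003, -0.001, 0.001] turn deg 0.2
-0.1 row [6.46, -0.21, 0.1] [0.003, -0.001, 0.001] turn deg 0.2
```

Call:
step_arm(
  targets=[
    [[0.5,0,0,0,0,0,0],[1,-0.1,0,0,0,0,0],[1.5,-0.15,0,0,0,0,0],[1.9,-0.2,0,0,0,0,0],[2.3,-0.2,0,0,0,0,0],[2.7,-0.25,0,0,0,0,0],[3.0,-0.3,0,0,0,0,0],[3.2,-0.3,0,0,0,0,0],[3.3,-0.3,0,0,0,0,0]],
  ],
)

```text
clock: 35.1
position: [0.4567, 0.1177, 0.1007]
tool_rot: [-1.96, 1.567, 2.619]
force: [-10.2, -0.5, 1.9]
grip_width: 0.0106
```

Call:
step_arm(
  targets=[
    [[0.2,0.1,0,0,0,0,0],[0.4,0.1,0,0,0,0,0],[0.6,0.1,0,0,0,0,0],[0.8,0.1,0,0,0,0,0],[0.9,0.1,0,0,0,0,0],[0.9,0.1,0,0,0,0,0]],
  ],
)

```text
clock: 35.7
position: [0.4564, 0.1177, 0.0918]
tool_rot: [-1.787, 1.563, 2.792]
force: [-10.8, -0.4, -4.3]
grip_width: 0.0108
```

Call:
step_arm(
  targets=[
    [[0.1,0.1,0,0,0,0,0],[0.2,0.1,0,0,0,0,0],[0.3,0.1,0,0,0,0,0],[0.4,0.1,0,0,0,0,0],[0.4,0.1,0,0,0,0,0]],
  ],
)

```text
clock: 36.2
position: [0.4565, 0.118, 0.0889]
tool_rot: [-1.879, 1.559, 2.7]
force: [-18.4, -0.2, 31.7]
grip_width: 0.0107
```

```bash
python3 - <<'E'
from h import *
print(bot.observe()["position"],bot.observe()["force"])
im,_=grab("scene","q1"); crop(im,240,170,450,340,3.8,"q1c")
E
```

```text
[0.45648827 0.11796785 0.0889474 ] [-18.38531587  -0.21723138  31.71591278]
```

View pics/q1c.png

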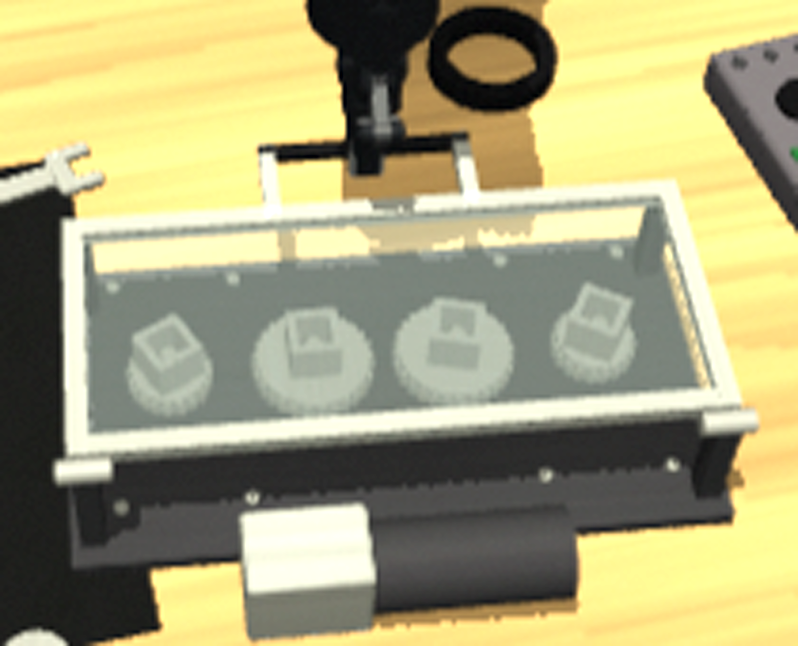

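Call:
step_arm(
  targets=[
    [[-0.1,0,0,0,0,0,0.47],[-0.1,0,0,0,0,0,0.47],[-0.1,0,0,0,0,0,0.47],[-0.1,0,0,0,0,0,0.47],[-0.1,0,0,0,0,0,0.47],[-3,0,0,0,0,0,0.47],[-7,0,0,0,0,0,0.47],[-11,0,0,0,0,0,0.47],[-15,0,0,0,0,0,0.47],[-15,0,0,0,0,0,0.47]],
  ],
)

```text
clock: 37.25
position: [0.4598, 0.1175, 0.2429]
tool_rot: [-2.452, 1.562, 2.127]
force: [0.6, 0.7, -1.1]
grip_width: 0.0403
```

```bash
python3 - <<'E'
from h import *
st=bot.observe();print(st["position"],st["force"],st["grip_width"])
im,_=grab("scene","r1"); crop(im,240,170,450,340,3.8,"r1c")
im,_=grab("wrist","r1")
im,_=grab("top","r1")
E
```

```text
[0.45980744 0.11751938 0.2428743 ] [ 0.58968201  0.74887708 -1.14413673] 0.040336952313957994
```

View pics/r1c.png

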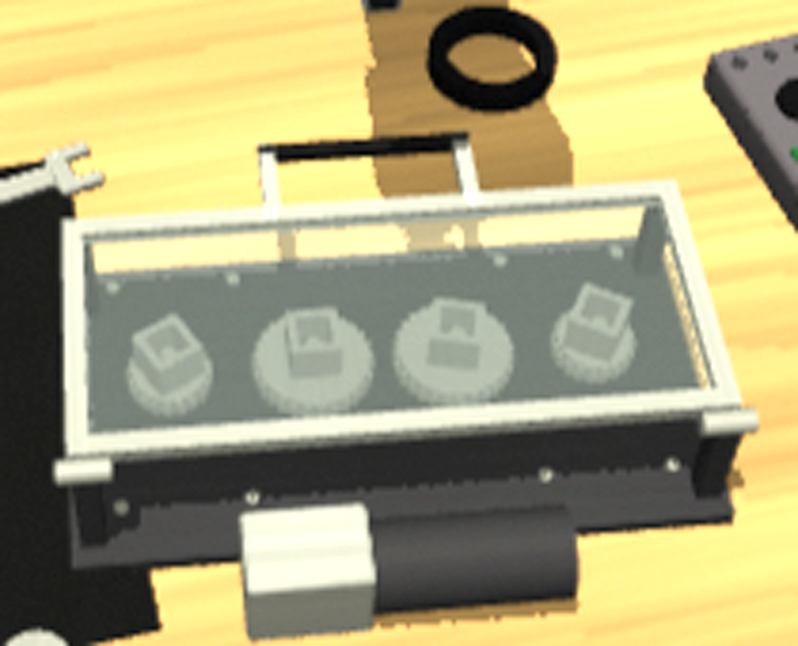

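View pics/wrist_r1.png

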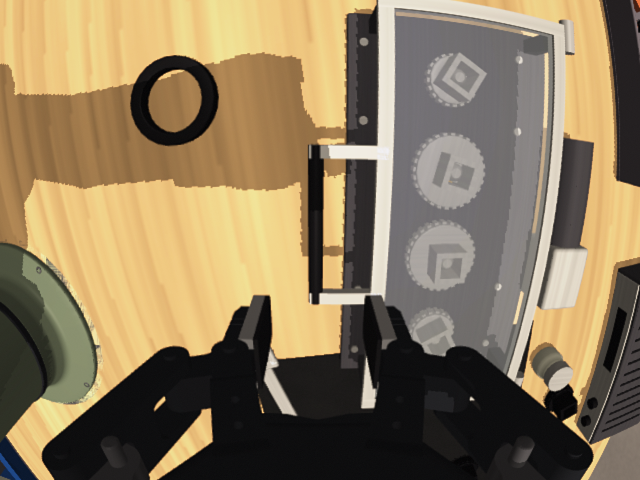

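```bash
python3 - <<'E'
from h import *
st=bot.observe()
for z in (.08,.085,.09,.097): print(z,proj("scene",(.457,.117,z)),proj("top",(.457,.117,z)))
im=cv2.imread("pics/top_r1.png"); crop(im,180,140,400,300,3.6,"r1t")
# bar midline in scene, dark pixels near
g=cv2.cvtColor(cv2.imread("pics/scene_r1.png"),cv2.COLOR_BGR2GRAY)
for u in (325,335,345,355):
    c=g[195:222,u]; v=np.where(c<50)[0]+195; print(u,v)
g0=cv2.cvtColor(cv2.imread("pics/scene0.png"),cv2.COLOR_BGR2GRAY)
for u in (325,335,345,355):
    c=g0[190:222,u]; v=np.where(c<50)[0]+190; print("start",u,v)
E
```

```text
0.08 [335.42089904 208.8207634 ] [275.66198143 279.59988584]
0.085 [335.50348104 207.37250493] [275.47714611 279.30783806]
0.09 [335.58665734 205.91382403] [275.29067928 279.01321244]
0.097 [335.70411487 203.85394578] [275.02684343 278.5963404 ]
325 [208 209 210 211]
335 [207 208 209 210]
345 [206 207 208 209 210]
355 [206 207 208 209]
start 325 [203 204 205 206]
start 335 [203 204 205]
start 345 [202 203 204 205]
start 355 [190 191 192 201 202 203 204]
```

View pics/top_r1.png

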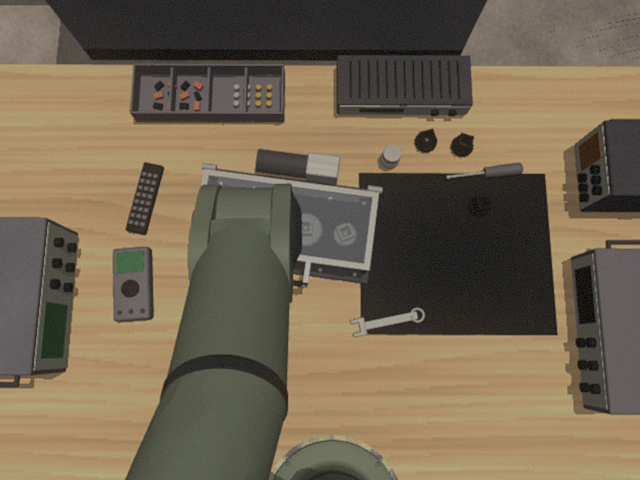

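```bash
python3 - <<'E'
from h import *
go((.4575,.1175,.118),-7.8)
E
```

```text
row [12.06, 0.11, 0.04] [0.003, -0.004, 0.011] turn deg 0.7
```

Call:
step_arm(
  targets=[
    [[0,0.1,0,0,0,0.011,0],[0,0.1,0,0,0,0.011,0],[4,0.1,0,0,0,0.011,0],[8,0.1,0,0,0,0.011,0],[10.5,0.1,0,0,0,0.011,0],[11.5,0.1,0,0,0,0.011,0],[11.8,0.1,0,0,0,0.011,0],[11.8,0.1,0,0,0,0.011,0]],
  ],
)

```text
clock: 38.2
position: [0.4578, 0.1178, 0.121]
tool_rot: [3.087, 1.567, 1.383]
force: [0.2, 0.1, 1.0]
grip_width: -0.0003
```

Call:
step_arm(
  targets=[
    [[0.3,0,0,0,0,0,0],[0.6,0,0,0,0,0,0],[0.8,0,0,0,0,0,0],[1.0,0,0,0,0,0,0],[1.1,0,0,0,0,0,0],[1.1,0,0,0,0,0,0]],
  ],
)

```text
clock: 38.8
position: [0.4578, 0.1178, 0.1099]
tool_rot: [3.113, 1.567, 1.409]
force: [-0.3, 0.0, -0.5]
grip_width: 0.0
```

Call:
step_arm(
  targets=[
    [[0.1,0,0,0,0,0,0],[0.2,0,0,0,0,0,0],[0.3,0,0,0,0,0,0],[0.3,0,0,0,0,0,0]],
  ],
)

```text
clock: 39.2
position: [0.4579, 0.1178, 0.1075]
tool_rot: [3.111, 1.566, 1.407]
force: [-5.8, -0.8, 23.8]
grip_width: -0.0002
```

Call:
step_arm(
  targets=[
    [[-0.5,0,0,0,0,0,0],[-5,0,0,0,0,0,0],[-10,0,0,0,0,0,0],[-14,0,0,0,0,0,0],[-16,-6,0,0,0,0,0],[-16,-6,0,0,0,0,0],[-16,-6,0,0,0,0,0],[-16,-6,0,0,0,0,0]],
  ],
)

```text
clock: 40.0
position: [0.3986, 0.1255, 0.2677]
tool_rot: [3.032, 1.565, 1.329]
force: [0.5, 0.2, -0.1]
grip_width: -0.0002
```

```bash
python3 - <<'E'
from h import *
st=bot.observe();print(st["clock"],st["position"],st["force"])
im,_=grab("scene","z1")
g=cv2.cvtColor(im,cv2.COLOR_BGR2GRAY)
for u in (325,335,345): print(u,np.where(g[200:222,u]<50)[0]+200)
print(bot.job_done())
E
```

```text
40.0 [0.39855102 0.12551433 0.26774532] [ 0.52073913  0.16945657 -0.05538803]
325 [208 209 210 211]
335 [207 208 209 210]
345 [206 207 208 209 210]
the job is handed in; nothing more can be done
None
```

View pics/scene_z1.png

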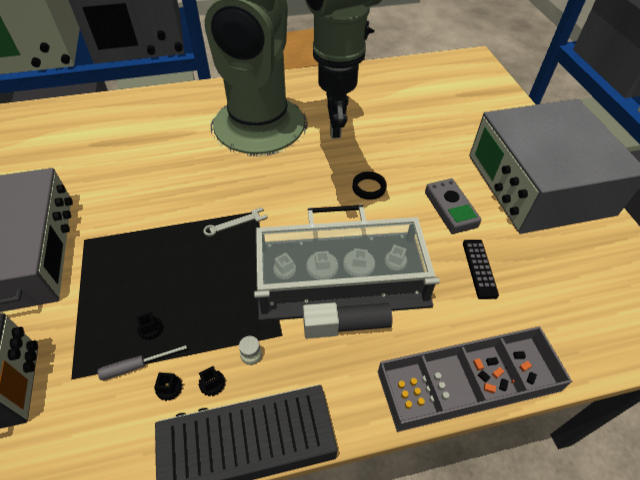

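The job is done and handed in at 40 s: I opened the guard to its stop, fitted all four pulleys hub up, and shut the guard again. The two large pulleys are on the inner spindles and the two small ones on the outer spindles. I aligned each bore to its square from the camera images, so none needed a search turn. All four seated at the expected home height.

- **Guard shut:** the last picture puts the handle bar at about 80 mm, the shut height. A light press on the bar met a firm stop there.
- **Other things:** the last overhead and scene pictures show the black pulley and the other things apparently where they were at the start. I judged this by eye and did not measure it.
- **Harder presses than intended:** the last small pulley seated at about 30 N, one large and one small pulley also went slightly over 15 N or close to it, and closing the guard read about 32 N at the stop. All of these are well under the 120 N wrist limit.
- **Opening slip:** the first row of the guard release lifted the bar about 2 cm further than I meant while it was still gripped. I did not see the peak force in that moment, but the guard stayed open at its stop.

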